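Reload the drilling jig with stool blanks

TASK

Pull up the red plunger knob, slide the carriage of the drilling jig out to its loading hole (the last one, nearest the robot, past a spare hole) and let the pin drop in. Lift every finished, drilled block out and put it in the black tray, then clamp every undrilled block from the table in a nest of the carriage: push the yellow sprung jaw back with the block, lower it onto the bed and let go, so that it sits flat and square against the blue fence. When all are clamped, pull the plunger again, slide the carriage back to the drilling hole under the clear plate, let the pin drop fully home, all without shoving the green cup about.

Things in the scene. Friction and masses are not known exactly. Their poses are not given: they have to be found in the camera images.
- jig: Fixed jig, plywood base 12 mm thick. Origin at table level; base spans x -165..165, y -210..135 mm. x = slide direction, away from the robot. Clear bushing plate over the drilling station: x 15..161, y -113..113, z 89..106 mm. Steel index strip along y = -185, top 26 mm up, with three 14 mm holes: drilling, spare 70 mm nearer, loading 140 mm nearer the robot.
- carriage (a joint): Slide position of the carriage (m) along the jig's -x axis: 0 = drilling station (far end, under the clear plate), 0.07 = spare hole (not used), 0.14 = loading station; end stop at 0.15. Friction about 2.5 N. The 10 mm pin has about 2 mm play each way in a hole; between holes it rides on top of the strip with the plunger reading about 0.012.
- plunger (a joint): Lift of the spring plunger (m): 0 = pin fully home in a hole, 0.016 = fully up. The pin is clear of the strip above 0.013. Its spring pulls it down with 4 N (home) to 8 N (up), so it falls when released.
- knob (a point): Mid-height and axis of the red plunger knob: upright cylinder 26 mm diameter, 30 mm tall (15 mm above and below this point), on the carriage's right-hand side arm; moves with carriage and plunger. With the pin home it is 77 mm above the table. Free air all round it; the steel housing below is 21 mm under this point.
- nest0 (a point): Nest 0 (left, +y; nests 75 mm apart): on the bed, 34 mm above the table, under the centre of a well clamped block. Axes as the jig. Blue fence: face at x -32 mm, 12 thick, 14 high over the bed. Facing it a yellow jaw, 34 wide, 48 high over the bed, 14 thick. A clamped block lies along x, one end on the fence, its centre 18 mm above this point.
- nest1 (a point): Nest 1 (middle; nests 75 mm apart): on the bed, 34 mm above the table, under the centre of a well clamped block. Axes as the jig. Blue fence: face at x -32 mm, 12 thick, 14 high over the bed. Facing it a yellow jaw, 34 wide, 48 high over the bed, 14 thick. A clamped block lies along x, one end on the fence, its centre 18 mm above this point.
- nest2 (a point): Nest 2 (right, -y; nests 75 mm apart): on the bed, 34 mm above the table, under the centre of a well clamped block. Axes as the jig. Blue fence: face at x -32 mm, 12 thick, 14 high over the bed. Facing it a yellow jaw, 34 wide, 48 high over the bed, 14 thick. A clamped block lies along x, one end on the fence, its centre 18 mm above this point.
- jaw0 (a joint): How far (m) the yellow sprung jaw of nest 0 is pushed back along +x: 0 = shut, its face 22 mm beyond the nest point (gap to the fence 54 mm), 0.010 = clamping a 64 mm block, 0.026 = fully back. Spring 6 N shut, 10 N fully back.
- jaw1 (a joint): How far (m) the yellow sprung jaw of nest 1 is pushed back along +x: 0 = shut, its face 22 mm beyond the nest point (gap to the fence 54 mm), 0.010 = clamping a 64 mm block, 0.026 = fully back. Spring 6 N shut, 10 N fully back.
- jaw2 (a joint): How far (m) the yellow sprung jaw of nest 2 is pushed back along +x: 0 = shut, its face 22 mm beyond the nest point (gap to the fence 54 mm), 0.010 = clamping a 64 mm block, 0.026 = fully back. Spring 6 N shut, 10 N fully back.
- blank0: Undrilled beech block (may be absent), 64 x 36 x 36 mm, 60 g, lying on the table left of the jig. Origin: its centre; x along its 64 mm length. It may lie on any of its four long sides.
- blank1: Undrilled beech block (may be absent), 64 x 36 x 36 mm, 60 g, lying on the table left of the jig. Origin: its centre; x along its 64 mm length. It may lie on any of its four long sides.
- blank2: Undrilled beech block (may be absent), 64 x 36 x 36 mm, 60 g, lying on the table left of the jig. Origin: its centre; x along its 64 mm length. It may lie on any of its four long sides.
- done0: Finished block with a black drilled hole (may be absent), 64 x 36 x 36 mm, 60 g. Origin: its centre; x along its 64 mm length. If present it starts clamped in nest 0.
- done1: Finished block with a black drilled hole (may be absent), 64 x 36 x 36 mm, 60 g. Origin: its centre; x along its 64 mm length. If present it starts clamped in nest 1.
- done2: Finished block with a black drilled hole (may be absent), 64 x 36 x 36 mm, 60 g. Origin: its centre; x along its 64 mm length. If present it starts clamped in nest 2.
- tray: Fixed open black tray 150 (x) x 240 (y) x 32 mm, walls and floor 5 mm, right of the jig. Origin: centre of its underside.
- cup: Green plastic cup, 76 mm diameter, 100 mm tall, beyond the tray; not part of the job. Origin: centre of its underside.

How it is judged:
By the outcome, as a careful person would: the job done as asked, in the order asked, and still so for the second after the job is handed in, with the robot touching nothing.
Of blank0, blank1, blank2 only 2 to 3 are there at a start; the rules pass over those that are not, and their reading is None.
Of done0, done1, done2 only 2 to 3 are there at a start; the rules pass over those that are not, and their reading is None.
At some moment in a run one of blank0, blank1, blank2 may be knocked a few centimetres aside while the robot is not near it.
Once in a run the grip may slacken for a moment while it holds something.
It also fails if it takes over 210 s, if anything falls off the work surface, if the arm or the gripper's body presses on something with over 40 N, if the wrist force passes 120 N, or if a joint passes its speed limit or range.

ROBOT

A 7-joint arm with a two-finger parallel gripper is mounted at the origin on the work surface. World frame = base frame: x ahead of the robot, y to its left, z up, the work surface at z = 0. Lengths are in m, angles in rad, forces in N, time in s.
With the tool pointing down it reaches from about 0.4 to 0.85 m from the base axis. Payload 4.5 kg.
Tool frame: the origin (TCP) lies midway between the tips of the shut fingers; the grasp point (between the pads) lies behind it (r.grip_point_offset is the z of the grasp point in the tool frame, in m); z points along the fingers, y is the line along which they close (so a half turn about z gives the same grasp; the last joint's range is limited). The gripper opens to 88 mm and grips with 3 to 60 N. Pads are 18 mm wide; open, the fingers measure 123 mm over their backs; the gripper's body (75 mm by 187 mm) begins 45 mm behind the grasp point.
Start: joints at [-1.265, 0.689, -0.195, 1.565, 0.157, 0.902, -0.215], TCP at [0.168, 0.602, 0.207] pointing down, gripper open.
Joint ranges: [-3.01, 3.01], [-0.46, 2.08], [-1.47, 1.51], [0.13, 2.56], [-1, 4.14], [0.04, 2.09], [-2.66, 2.66]. Speed limits (rad/s): [2.57, 2.57, 3.14, 3.14, 3.14, 3.14, 3.14].

INTERFACE

Orientations are given as a unit quaternion [x, y, z, w].
In Python, from plant import r, optics, workorder gives the robot as it stands.
- The arm moves only by the shell command python3 -m creep 'ROWS' [FORCE]. ROWS is JSON, a list of rows, each an object of numbers: "grip": the gripper command: -1 is shut, 1 is fully open, values between are in proportion; "tx", "ty", "tz": the shift along the tool's x, y, z in cm; "spin": the turn about the tool's z in degrees. In form: [{"grip": .., "tx": .., "ty": .., "tz": .., "spin": ..}, ...]. A call has 1 to 8 rows; each row shifts and turns the commanded pose from where the row before left it, along the tool's axes as they then stand; what a row does not reach is not made up. A row lasts 1/12 s, in which the tool goes at most 41.7 mm and 7.16 degrees, less where a joint would pass 70% of its speed; a pose out of reach is approached as far as the arm can. A call with a gripper value outside its range is refused whole. The fingers move at their own pace and stop on an object; FORCE is the grip in N (left out, the last holds). Time passes only in rows, so rows that do not move let the fingers close. It gives the time, the measured TCP pose, the force, the opening and the grip force at its end, in the units of the state.
- r.get_state(): the state, without advancing time (a new reading comes with each control period).
- optics.snapshot(name): name is "scene" or "top" or "wrist"; returns (picture, depth): 480x640x3 uint8, red, green, blue; 480x640 float32, m along the optical axis (not along the pixel's ray), 0 where there is no reading.
- optics.get_calibration(name): a dict with "fx", "fy", "cx", "cy" (pixels), "extrinsics" (4x4, takes a point from world to camera coordinates). Camera axes: x right, y down, z forward; pixel columns grow to the right and rows downward; lengths in m; the calibration is good to about 2 mm. A picture is of the moment at which its call begins: read the wrist's pose just before it. get_calibration takes no time and is no camera call; for the wrist camera it gives the pose at the moment of the call.
- workorder.finish_job(): hands the job in; it is judged then, once.
The state is a dict: "clock": time; "q": joint angles; "qd": joint speeds; "joint_torque": joint torques, N m; "tool_pos": TCP position; "eef_rot": TCP orientation; "contact_force": force on the tool from outside, world axes, zero at the start; "moment": the same for the moment, N m; "opening": opening from 0.0 (shut) to 1.0 (fully open); "finger_force": force on a finger pad.
Only numpy, scipy, OpenCV 4.12 (cv2) and the standard library are available. Lean on these libraries where they do the work, as an engineer would, in place of code of your own. Each camera call takes 0.05 s, during which the arm holds its last target. There are 200 camera calls.

## Working session

There is one attempt and no reset: what is moved stays moved. The work goes in short steps, Python scripts to look and compute and a shell command to move; the robot and the scene stay as the last step left them, time stands still between calls to the robot, and variables do not carry over. Pictures are saved under pics/ and viewed, at most 14 in all, crops included, and the job is handed in when it is done.

```bash
ls; mkdir -p pics
python3 - <<'E'
from plant import r,optics
import cv2,numpy as np
print(r.get_state(), r.grip_point_offset)
for n in ("scene","top"):
    p,d=optics.snapshot(n); cv2.imwrite(f"pics/{n}0.png",p[:,:,::-1]); np.save(f"pics/{n}0.npy",d)
    c=optics.get_calibration(n); print(n,c["fx"],c["cx"],c["cy"],np.round(c["extrinsics"],3).tolist())
E
```

```text
pics
{'clock': 0.0, 'q': array([-1.26519988,  0.68998003, -0.19453079,  1.56636836,  0.15728023,
        0.90252175, -0.21511309]), 'qd': array([-0.00072891, -0.00036616,  0.00125401,  0.00073654, -0.00127437,
       -0.00081945, -0.00067058]), 'joint_torque': array([-9.35493408e-04, -5.27558684e+01, -1.26710571e+00, -1.53431994e+01,
       -5.26155322e-02,  6.66586086e-03,  1.69449531e-04]), 'tool_pos': array([0.16763727, 0.60135627, 0.20650652]), 'eef_rot': array([ 1.35443086e-01,  9.90784679e-01, -9.40642621e-04, -7.00816106e-05]), 'contact_force': array([-0.29433661, -0.19953774, -0.69905522]), 'moment': array([ 0.01584756, -0.00084522,  0.01864577]), 'finger_force': 0.0, 'opening': 0.9981575172128394} -0.0187
scene 563.1950715420024 320.0168635206127 244.86960817188083 [[0.305, 0.952, 0.011, -0.158], [0.51, -0.154, -0.847, -0.223], [-0.805, 0.263, -0.532, 1.762], [0.0, 0.0, 0.0, 1.0]]
top 492.0866413028034 310.1195072220384 238.94365467733272 [[0.013, -1.0, -0.012, -0.008], [-1.0, -0.013, -0.023, 0.533], [0.023, 0.012, -1.0, 1.034], [0.0, 0.0, 0.0, 1.0]]
```

View pics/top0.png

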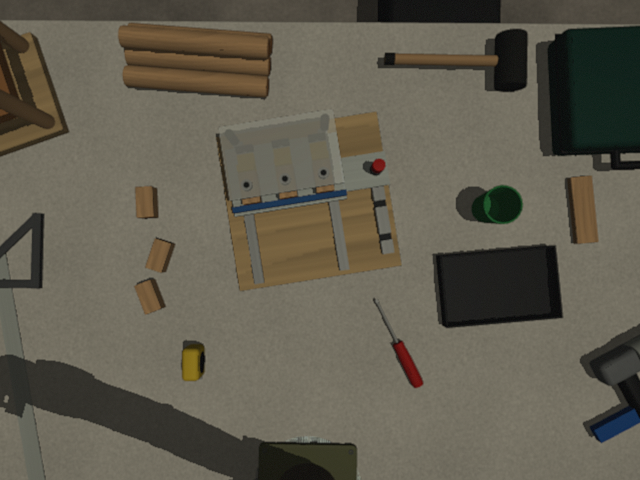

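View pics/scene0.png

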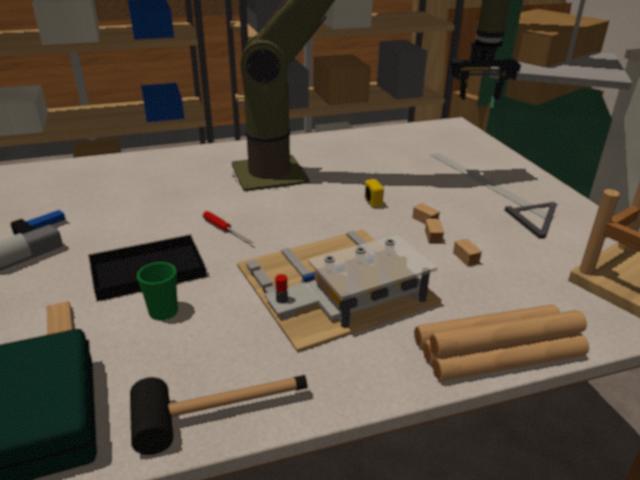

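```bash
cat > h.py <<'E'
from plant import r,optics
import cv2,numpy as np
from scipy.spatial.transform import Rotation as Ro
def ray(c,px,z):
    E=np.array(c["extrinsics"]);R,t=E[:3,:3],E[:3,3]
    o=-R.T@t; px=np.atleast_2d(px).astype(float)
    d=np.c_[(px[:,0]-c["cx"])/c["fx"],(px[:,1]-c["cy"])/c["fy"],np.ones(len(px))]@R
    return o+d*((z-o[2])/d[:,2])[:,None]
def blobs(m,amin=60):
    cs,_=cv2.findContours(m.astype(np.uint8),cv2.RETR_EXTERNAL,cv2.CHAIN_APPROX_NONE)
    return sorted([c for c in cs if cv2.contourArea(c)>amin],key=cv2.contourArea,reverse=True)
def rect(c,cal,z):
    """min-area rectangle of the contour cast on plane z: centre, (long,short), yaw of long side deg"""
    w=(ray(cal,c.reshape(-1,2),z)[:,:2]*1000).astype(np.float32)
    (x,y),(a,b),t=cv2.minAreaRect(w)
    if a<b:a,b,t=b,a,t+90
    return np.round([x,y],1),np.round([a,b],1),round((t+90)%180-90,1)
def hsv(p): return cv2.cvtColor(p,cv2.COLOR_RGB2HSV)
def go(x,y,z=None,yaw=None):
    """moves (cm, deg) from now to TCP x,y,z (m), yaw deg of the closing line (tool y); shift first, then spin"""
    s=r.get_state();R=Ro.from_quat(s["eef_rot"]).as_matrix()
    d=R.T@(np.array([x,y,s["tool_pos"][2] if z is None else z])-s["tool_pos"])*100
    cur=np.degrees(np.arctan2(R[1,1],R[0,1])); sp=0
    if yaw is not None: sp=-((yaw-cur+90)%180-90)
    print("t",np.round(d,2),"spin",round(sp,1),"pos",np.round(s["tool_pos"],4),"yawY",round(cur,1),"op",round(s["opening"],3),"ff",round(s["finger_force"],1),"F",np.round(s["contact_force"],1),"clk",round(s["clock"],2))
E
python3 - <<'E'
from h import *
p=cv2.imread("pics/top0.png")[:,:,::-1].copy();H=hsv(p);c=optics.get_calibration("top")
h,s,v=[H[...,i].astype(int) for i in range(3)]
roi=np.zeros(h.shape,bool);roi[100:320,90:580]=1
def show(n,m,z,k=4,a=60):
    for b in blobs(m&roi,a)[:k]:print(n,rect(b,c,z),b.reshape(-1,2).mean(0).round())
show("fence",(h>100)&(h<125)&(s>120),.048,2)
show("red",((h<6)|(h>174))&(s>150),.092,2)
m=(h>5)&(h<22)&(s>70)&(v>60); left=m.copy();left[:,200:]=0
show("blank",left,.036,5,100)
show("cup",(h>60)&(h<90)&(s>90),.1,1)
show("black",(v<42)&(np.arange(640)[None]>420),.032,2,500)
mm=m.copy();mm[:,:215]=0
show("base",mm,.012,4,200)
E
```

```text
fence (array([608.8,  42.9]), array([231.7,  11.2]), -80.2) [289. 201.]
red (array([ 675.6, -131.1]), array([26.2, 22. ]), -44.2) [378. 165.]
blank (array([408.9, 332.1]), array([65. , 36.9]), 22.3) [147. 297.]
blank (array([604.7, 342.4]), array([64.6, 38.2]), 3.2) [144. 201.]
blank (array([494.6, 312.1]), array([64.5, 36.8]), -18.1) [158. 255.]
cup (array([ 601.4, -358.3]), array([93.6, 71.1]), -89.7) [497. 206.]
black (array([ 441.8, -387.5]), array([245.3, 150.1]), -84.2) [499. 284.]
black (array([ 768.7, -521.8]), array([114.2,  59.4]), 0.1) [565. 127.]
base (array([548.3,  -6. ]), array([344.6, 197.7]), -80.2) [316. 239.]
base (array([755. , -99.2]), array([90.6, 85.1]), -80.2) [358. 134.]
base (array([ 601.6, -552.9]), array([140.4,  18.7]), 0.1) [576. 208.]
```

```bash
python3 -c "
from h import *
go(.6756,-.1311,.2,9.8)"
```

```text
t [-68.59 -56.93   0.76] spin 64.6 pos [0.1676 0.6014 0.2066] yawY 74.4 op 0.999 ff 0.0 F [ 0.7 -0.6 -0. ] clk 0.1
```

```bash
R='{"grip":1,"tx":-2.8,"ty":-2.3}' ; 
python3 -m creep '[{"grip":1,"tx":-2.8,"ty":-2.3},{"grip":1,"tx":-2.8,"ty":-2.3},{"grip":1,"tx":-2.8,"ty":-2.3},{"grip":1,"tx":-2.8,"ty":-2.3},{"grip":1,"tx":-2.8,"ty":-2.3},{"grip":1,"tx":-2.8,"ty":-2.3},{"grip":1,"tx":-2.8,"ty":-2.3},{"grip":1,"tx":-2.8,"ty":-2.3}]'
python3 -m creep '[{"grip":1,"tx":-2.8,"ty":-2.3},{"grip":1,"tx":-2.8,"ty":-2.3},{"grip":1,"tx":-2.8,"ty":-2.3},{"grip":1,"tx":-2.8,"ty":-2.3},{"grip":1,"tx":-2.8,"ty":-2.3},{"grip":1,"tx":-2.8,"ty":-2.3},{"grip":1,"tx":-2.8,"ty":-2.3},{"grip":1,"tx":-2.8,"ty":-2.3}]'
python3 -c "
from h import *
go(.6756,-.1311,.2,9.8)"
```

```text
t [-68.59 -56.93   0.76] spin 64.6 pos [0.1676 0.6014 0.2066] yawY 74.4 op 0.999 ff 0.0 F [ 0.7 -0.6 -0. ] clk 0.1$[0]: bad value
$[0]: bad value
```

```bash
python3 -m creep '[{"grip":1,"tx":-2.8,"ty":-2.3,"tz":0,"spin":0},{"grip":1,"tx":-2.8,"ty":-2.3,"tz":0,"spin":0},{"grip":1,"tx":-2.8,"ty":-2.3,"tz":0,"spin":0},{"grip":1,"tx":-2.8,"ty":-2.3,"tz":0,"spin":0}]'
python3 -m creep '[{"grip":1.0,"tx":-2.8,"ty":-2.3,"tz":0.0,"spin":0.0},{"grip":1.0,"tx":-2.8,"ty":-2.3,"tz":0.0,"spin":0.0}]'
python3 -m creep '[{"grip":0.99,"tx":-2.8,"ty":-2.3,"tz":0.0,"spin":0.0},{"grip":0.99,"tx":-2.8,"ty":-2.3,"tz":0.0,"spin":0.0}]'
```

```text
clock: 0.43
tool_pos: [0.2515, 0.4817, 0.2069]
eef_rot: [0.135, 0.991, -0.0, -0.0]
contact_force: [0.0, 0.0, -0.1]
opening: 0.994
finger_force: 0.0
clock: 0.6
tool_pos: [0.2932, 0.4223, 0.2071]
eef_rot: [0.135, 0.991, -0.0, -0.0]
contact_force: [0.2, -0.3, -0.2]
opening: 1.0
finger_force: 0.0
clock: 0.77
tool_pos: [0.3347, 0.3629, 0.2072]
eef_rot: [0.135, 0.991, -0.0, -0.0]
contact_force: [0.0, 0.0, -0.4]
opening: 0.997
finger_force: 0.0
```

```bash
python3 -m creep '[{"grip":1,"tx":-2.8,"ty":-2.3,"tz":0,"spin":0},{"grip":1,"tx":-2.8,"ty":-2.3,"tz":0,"spin":0},{"grip":1,"tx":-2.8,"ty":-2.3,"tz":0,"spin":0},{"grip":1,"tx":-2.8,"ty":-2.3,"tz":0,"spin":0},{"grip":1,"tx":-2.8,"ty":-2.3,"tz":0,"spin":0},{"grip":1,"tx":-2.8,"ty":-2.3,"tz":0,"spin":0},{"grip":1,"tx":-2.8,"ty":-2.3,"tz":0,"spin":0},{"grip":1,"tx":-2.8,"ty":-2.3,"tz":0,"spin":0}]' >/dev/null
python3 -m creep '[{"grip":1,"tx":-2.8,"ty":-2.3,"tz":0,"spin":0},{"grip":1,"tx":-2.8,"ty":-2.3,"tz":0,"spin":0},{"grip":1,"tx":-2.8,"ty":-2.3,"tz":0,"spin":0},{"grip":1,"tx":-2.8,"ty":-2.3,"tz":0,"spin":0},{"grip":1,"tx":-2.8,"ty":-2.3,"tz":0,"spin":0},{"grip":1,"tx":-2.8,"ty":-2.3,"tz":0,"spin":0},{"grip":1,"tx":-2.8,"ty":-2.3,"tz":0,"spin":0},{"grip":1,"tx":-2.8,"ty":-2.3,"tz":0,"spin":0}]' >/dev/null
python3 -m creep '[{"grip":1,"tx":0,"ty":0,"tz":0,"spin":7},{"grip":1,"tx":0,"ty":0,"tz":0,"spin":7},{"grip":1,"tx":0,"ty":0,"tz":0,"spin":7},{"grip":1,"tx":0,"ty":0,"tz":0,"spin":7},{"grip":1,"tx":0,"ty":0,"tz":0,"spin":7},{"grip":1,"tx":0,"ty":0,"tz":0,"spin":7},{"grip":1,"tx":0,"ty":0,"tz":0,"spin":7},{"grip":1,"tx":0,"ty":0,"tz":0,"spin":7}]'
python3 -m creep '[{"grip":1,"tx":0,"ty":0,"tz":0,"spin":7},{"grip":1,"tx":0,"ty":0,"tz":0,"spin":1.6},{"grip":1,"tx":0,"ty":0,"tz":0,"spin":0}]' >/dev/null
python3 - <<'E'
from h import *
c=optics.get_calibration("wrist");p,d=optics.snapshot("wrist")
cv2.imwrite("pics/w1.png",p[:,:,::-1])
H=hsv(p);h,s,v=[H[...,i].astype(int) for i in range(3)]
for b in blobs(((h<6)|(h>174))&(s>150),200)[:2]:print(rect(b,c,.092),b.reshape(-1,2).mean(0))
go(.6756,-.1311,.2,9.8)
print(r.get_state()["q"].round(2))
E
```

```text
clock: 2.77
tool_pos: [0.6665, -0.1099, 0.2067]
eef_rot: [0.587, 0.809, -0.0, -0.001]
contact_force: [-0.9, 0.6, -0.1]
opening: 1.001
finger_force: 0.0
(array([ 676. , -128.4]), array([31.4, 24.4]), -80.0) [330.04444444 241.53333333]
t [-2.24  0.51  0.69] spin 0.2 pos [ 0.6667 -0.1099  0.2069] yawY 10.0 op 0.996 ff 0.0 F [-0.2  0.1  0.2] clk 3.07
[ 0.08  0.76  0.04  1.4  -0.03  0.98  0.29]
```

View pics/w1.png

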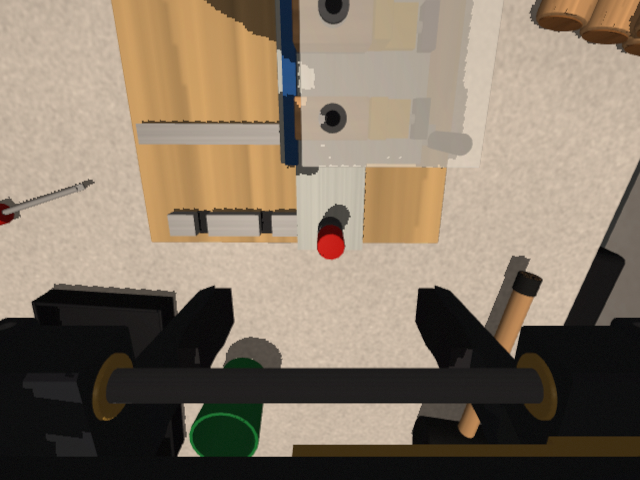

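```bash
python3 -m creep '[{"grip":0.3,"tx":-1.1,"ty":0.25,"tz":0,"spin":0},{"grip":0.3,"tx":-1.1,"ty":0.25,"tz":0,"spin":0},{"grip":0.3,"tx":0,"ty":0,"tz":2.5,"spin":0},{"grip":0.3,"tx":0,"ty":0,"tz":3,"spin":0},{"grip":0.3,"tx":0,"ty":0,"tz":3,"spin":0},{"grip":0.3,"tx":0,"ty":0,"tz":2.5,"spin":0},{"grip":0.3,"tx":0,"ty":0,"tz":2,"spin":0},{"grip":0.3,"tx":0,"ty":0,"tz":1.3,"spin":0}]' 30
python3 -m creep '[{"grip":0.3,"tx":0,"ty":0,"tz":0,"spin":0},{"grip":-0.6,"tx":0,"ty":0,"tz":0,"spin":0},{"grip":-0.6,"tx":0,"ty":0,"tz":0,"spin":0},{"grip":-0.6,"tx":0,"ty":0,"tz":0,"spin":0},{"grip":-0.6,"tx":0,"ty":0,"tz":0,"spin":0},{"grip":-0.6,"tx":0,"ty":0,"tz":0,"spin":0}]' 35
python3 -c "
from h import *
go(.676,-.1313,.0635,9.8)"
```

```text
clock: 3.73
tool_pos: [0.6745, -0.1325, 0.0615]
eef_rot: [0.644, 0.765, -0.001, -0.001]
contact_force: [-0.4, -1.0, -0.4]
opening: 0.654
finger_force: 0.0
clock: 4.23
tool_pos: [0.6763, -0.131, 0.0655]
eef_rot: [0.644, 0.765, 0.0, 0.001]
contact_force: [0.5, 0.0, 0.0]
opening: 0.294
finger_force: 0.0
t [-0.02 -0.04  0.2 ] spin 0.0 pos [ 0.6763 -0.131   0.0655] yawY 9.8 op 0.294 ff 0.0 F [0.5 0.  0. ] clk 4.23
```

```bash
python3 -m creep '[{"grip":-1,"tx":0,"ty":0,"tz":0.1,"spin":0},{"grip":-1,"tx":0,"ty":0,"tz":0,"spin":0},{"grip":-1,"tx":0,"ty":0,"tz":0,"spin":0}]' 40
python3 -m creep '[{"grip":-1,"tx":0,"ty":0,"tz":-0.4,"spin":0},{"grip":-1,"tx":0,"ty":0,"tz":-0.4,"spin":0},{"grip":-1,"tx":0,"ty":0,"tz":-0.4,"spin":0},{"grip":-1,"tx":0,"ty":0,"tz":-0.3,"spin":0},{"grip":-1,"tx":0,"ty":0,"tz":0,"spin":0},{"grip":-1,"tx":0,"ty":0,"tz":0,"spin":0}]'
```

```text
clock: 4.48
tool_pos: [0.6756, -0.1308, 0.0634]
eef_rot: [0.644, 0.765, 0.0, -0.0]
contact_force: [0.4, 0.3, 0.3]
opening: 0.068
finger_force: 0.0
clock: 4.98
tool_pos: [0.6758, -0.1309, 0.0787]
eef_rot: [0.644, 0.765, 0.0, 0.0]
contact_force: [-1.0, -0.2, -0.7]
opening: 0.007
finger_force: 0.0
```

Run:
```python
from h import *
a,d=optics.snapshot("scene");b,d2=optics.snapshot("wrist")
a=cv2.resize(a[220:340,200:360],(640,480));
cv2.imwrite("pics/c2.png",np.hstack([a,b])[:,:,::-1][::1,::1]) if 0 else cv2.imwrite("pics/c2.png",cv2.resize(np.hstack([a,b]),(800,300))[:,:,::-1])
for n in("top","wrist"):
  c=optics.get_calibration(n);E=np.array(c["extrinsics"]);print(n,(-E[:3,:3].T@E[:3,3]).round(3),E[2,:3].round(3))
```

```text
top [ 0.509 -0.013  1.046] [ 0.023  0.012 -1.   ]
wrist [ 0.662 -0.049  0.255] [ 0.054 -0.316 -0.947]
```

View pics/c2.png

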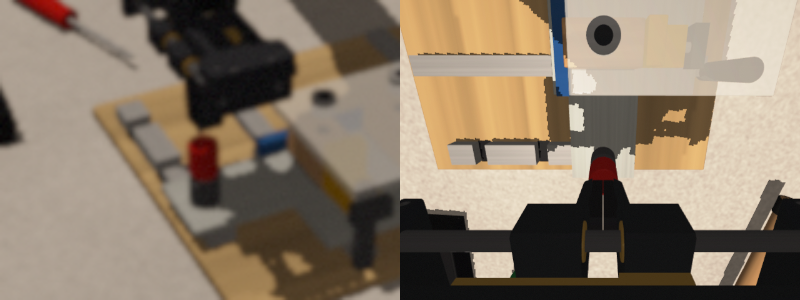

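Run:
```python
from h import *
for n in("scene","top","wrist"):
  c=optics.get_calibration(n);p,d=optics.snapshot(n);E=np.array(c["extrinsics"]);H=hsv(p);h,s,v=[H[...,i].astype(int) for i in range(3)]
  for b in blobs(((h<6)|(h>174))&(s>120)&(v>40),60)[:5]:
    m=np.zeros(h.shape,np.uint8);cv2.drawContours(m,[b],-1,1,-1);ii=np.argwhere((m>0)&(d>0))
    z=d[ii[:,0],ii[:,1]];q=np.c_[(ii[:,1]-c["cx"])/c["fx"]*z,(ii[:,0]-c["cy"])/c["fy"]*z,z]
    w=(q-E[:3,3])@E[:3,:3]
    print(n,len(w),np.median(w,0).round(3),np.percentile(w,[3,97],axis=0).round(3).tolist(),ii.mean(0).round())
print(r.get_state()["tool_pos"],r.get_state()["eef_rot"])
```

```text
scene 235 [ 0.285 -0.21   0.022] [[0.242, -0.234, 0.005], [0.322, -0.187, 0.028]] [220. 216.]
scene 165 [ 0.686 -0.137  0.082] [[0.676, -0.145, 0.057], [0.691, -0.127, 0.094]] [284. 281.]
wrist 1480 [ 0.675 -0.124  0.089] [[0.665, -0.131, 0.064], [0.686, -0.121, 0.112]] [272. 325.]
[ 0.67542448 -0.130847    0.07806237] [ 6.43963786e-01  7.65055937e-01 -8.04895089e-05 -2.20758657e-04]
```

Run:
```python
from h import *
s=r.get_state();R=Ro.from_quat(s["eef_rot"]).as_matrix()
P={"tcp":s["tool_pos"],"grasp":s["tool_pos"]-R[:,2]*.0187,"up8":s["tool_pos"]-R[:,2]*.08,"knobtop":np.array([.676,-.1313,.092]),"knobbot":np.array([.676,-.1313,.062])}
ims=[]
for n in("scene","wrist"):
  c=optics.get_calibration(n);p,d=optics.snapshot(n);E=np.array(c["extrinsics"]);p=p.copy()
  if n=="scene": k=4;x0,y0=220,200
  else: k=2.5;x0,y0=200,180
  W,Hh=(100,150) if n=="scene" else (160,240)
  im=cv2.resize(p[y0:y0+Hh,x0:x0+W],(400,600))
  for i,(a,w) in enumerate(P.items()):
    q=E[:3,:3]@w+E[:3,3];u=np.array([c["cx"]+c["fx"]*q[0]/q[2],c["cy"]+c["fy"]*q[1]/q[2]]);print(n,a,u.round(1))
    v=((u-[x0,y0])*[400/W,600/Hh]).astype(int);cv2.circle(im,tuple(map(int,v)),4,[(255,255,0),(0,255,255),(255,0,255),(255,255,255),(0,255,0)][i],-1)
  ims.append(im)
cv2.imwrite("pics/c3.png",np.hstack(ims)[:,:,::-1])
```

```text
scene tcp [282.4 281.8]
scene grasp [282.2 274.3]
scene up8 [281.4 248.6]
scene knobtop [282.1 276.4]
scene knobbot [282.5 288.4]
wrist tcp [323.1 276.5]
wrist grasp [322.9 292.1]
wrist up8 [322.  376.1]
wrist knobtop [323.9 288.8]
wrist knobbot [324. 266.]
```

View pics/c3.png

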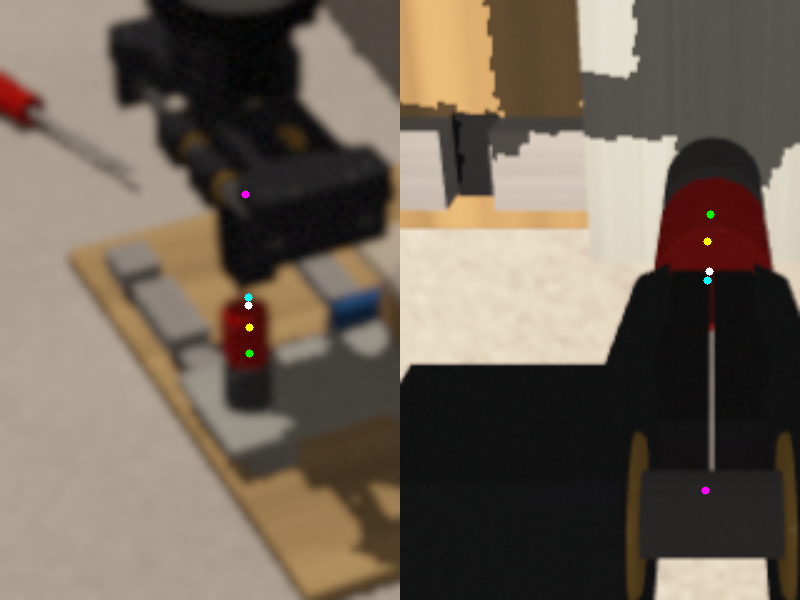

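Run:
```python
from h import *
for n,pts in(("wrist",[(316,292),(332,292),(316,300),(332,310)]),("scene",[(278,266),(282,266),(285,267),(282,262)])):
  c=optics.get_calibration(n);p,d=optics.snapshot(n);E=np.array(c["extrinsics"])
  for u,v in pts:
    z=d[v,u];q=np.array([(u-c["cx"])/c["fx"]*z,(v-c["cy"])/c["fy"]*z,z]);print(n,(u,v),p[v,u],((q-E[:3,3])@E[:3,:3]).round(4))
```

```text
wrist (316, 292) [13 14 13] [ 0.671  -0.1231  0.1127]
wrist (332, 292) [14 14 12] [ 0.6782 -0.1217  0.1129]
wrist (316, 300) [15 13 12] [ 0.6712 -0.1234  0.1195]
wrist (332, 310) [15 15 16] [ 0.6779 -0.1217  0.129 ]
scene (278, 266) [17 14 15] [ 0.678  -0.1394  0.1202]
scene (282, 266) [19 22 19] [ 1.5795 -0.3474  0.7501]
scene (285, 267) [15 12 14] [ 0.7653 -0.1468  0.1765]
scene (282, 262) [13 15 13] [ 0.763  -0.1514  0.1868]
```

```bash
python3 -m creep '[{"grip":-0.2,"tx":0,"ty":0,"tz":-2,"spin":0},{"grip":-0.2,"tx":0,"ty":0,"tz":-1,"spin":0},{"grip":-0.2,"tx":0,"ty":0,"tz":0,"spin":0},{"grip":-0.2,"tx":0,"ty":0,"tz":0,"spin":0},{"grip":-0.2,"tx":0,"ty":0,"tz":0,"spin":0},{"grip":-0.2,"tx":0,"ty":0,"tz":0,"spin":0},{"grip":-0.2,"tx":0,"ty":0,"tz":0,"spin":0},{"grip":-0.2,"tx":0,"ty":0,"tz":0,"spin":0}]'
python3 - <<'E'
from h import *
c=optics.get_calibration("wrist");p,d=optics.snapshot("wrist");E=np.array(c["extrinsics"])
cv2.imwrite("pics/w4.png",p[:,:,::-1])
s=r.get_state();R=Ro.from_quat(s["eef_rot"]).as_matrix()
m=(p.max(2)<45)&(d>0)&(d<.26);ii=np.argwhere(m);z=d[m]
q=np.c_[(ii[:,1]-c["cx"])/c["fx"]*z,(ii[:,0]-c["cy"])/c["fy"]*z,z];w=(q-E[:3,3])@E[:3,:3];t=(w-s["tool_pos"])@R*1000
for lo in range(-90,20,5):
  k=(t[:,2]>lo)&(t[:,2]<=lo+5)
  if k.sum()>5:print(lo,k.sum(),np.percentile(t[k],[2,98],axis=0).round(0).tolist())
E
```

```text
clock: 6.1
tool_pos: [0.6752, -0.1308, 0.1077]
eef_rot: [0.644, 0.765, -0.0, -0.0]
contact_force: [-0.1, 0.7, -0.8]
opening: 0.4
finger_force: 0.0
-90 263 [[-10.0, -28.0, -90.0], [11.0, 29.0, -85.0]]
-85 427 [[-10.0, -29.0, -85.0], [11.0, 31.0, -80.0]]
-80 1323 [[1.0, -30.0, -80.0], [11.0, 31.0, -75.0]]
-75 883 [[1.0, -32.0, -75.0], [11.0, 33.0, -70.0]]
-70 661 [[8.0, -32.0, -70.0], [11.0, 34.0, -65.0]]
-65 658 [[-5.0, -32.0, -65.0], [11.0, 33.0, -60.0]]
-60 691 [[-7.0, -31.0, -60.0], [10.0, 32.0, -55.0]]
-55 722 [[-8.0, -31.0, -55.0], [10.0, 32.0, -50.0]]
-50 524 [[-6.0, -30.0, -50.0], [10.0, 31.0, -45.0]]
-45 467 [[-6.0, -30.0, -45.0], [10.0, 31.0, -40.0]]
-40 384 [[-6.0, -29.0, -40.0], [10.0, 31.0, -35.0]]
-35 193 [[-3.0, -27.0, -35.0], [10.0, 28.0, -31.0]]
0 533 [[102.0, -4.0, 1.0], [112.0, 7.0, 4.0]]
```

View pics/w4.png

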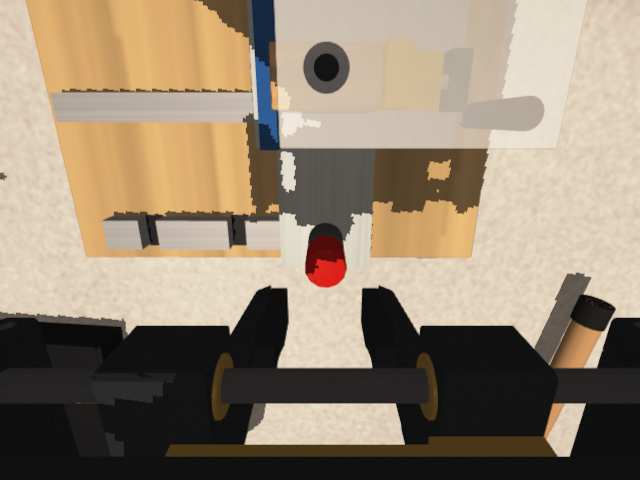

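```bash
sed -i 's/^def go(x,y,z=None,yaw=None):/def go(x,y,z=None,yaw=None): # z = fingertip height = tool z + .032/; s/s\["tool_pos"\]\[2\] if z is None else z\]/s["tool_pos"][2] if z is None else z-.032]/' h.py
python3 -m creep '[{"grip":0,"tx":-0.2,"ty":0,"tz":0,"spin":0},{"grip":0,"tx":0,"ty":0,"tz":1.5,"spin":0},{"grip":0,"tx":0,"ty":0,"tz":1.5,"spin":0},{"grip":0,"tx":0,"ty":0,"tz":1.5,"spin":0},{"grip":0,"tx":0,"ty":0,"tz":1.5,"spin":0},{"grip":0,"tx":0,"ty":0,"tz":1,"spin":0},{"grip":0,"tx":0,"ty":0,"tz":0.6,"spin":0},{"grip":0,"tx":0,"ty":0,"tz":0,"spin":0}]' 
python3 -m creep '[{"grip":-1,"tx":0,"ty":0,"tz":0,"spin":0},{"grip":-1,"tx":0,"ty":0,"tz":0,"spin":0},{"grip":-1,"tx":0,"ty":0,"tz":0,"spin":0},{"grip":-1,"tx":0,"ty":0,"tz":0,"spin":0},{"grip":-1,"tx":0,"ty":0,"tz":0,"spin":0}]' 40
```

```text
clock: 6.82
tool_pos: [0.675, -0.1327, 0.0309]
eef_rot: [0.644, 0.765, -0.001, -0.001]
contact_force: [-0.2, 0.3, -0.0]
opening: 0.505
finger_force: 0.0
clock: 7.23
tool_pos: [0.6765, -0.133, 0.0333]
eef_rot: [0.644, 0.765, 0.0, 0.001]
contact_force: [-1.3, -0.7, 4.2]
opening: 0.291
finger_force: 40.0
```

```bash
python3 -m creep '[{"grip":-1,"tx":0,"ty":0,"tz":-0.4,"spin":0},{"grip":-1,"tx":0,"ty":0,"tz":-0.4,"spin":0},{"grip":-1,"tx":0,"ty":0,"tz":-0.4,"spin":0},{"grip":-1,"tx":0,"ty":0,"tz":-0.25,"spin":0},{"grip":-1,"tx":0,"ty":0,"tz":0,"spin":0},{"grip":-1,"tx":0,"ty":0,"tz":0,"spin":0}]'
```

```text
clock: 7.73
tool_pos: [0.676, -0.1331, 0.0466]
eef_rot: [0.644, 0.765, -0.0, 0.0]
contact_force: [2.0, -1.0, -7.9]
opening: 0.281
finger_force: 40.0
```

```bash
python3 -m creep '[{"grip":-1,"tx":0,"ty":-0.5,"tz":0,"spin":0},{"grip":-1,"tx":0,"ty":-1,"tz":0,"spin":0},{"grip":-1,"tx":0,"ty":-1.5,"tz":0,"spin":0},{"grip":-1,"tx":0,"ty":-2,"tz":0,"spin":0},{"grip":-1,"tx":0,"ty":-2,"tz":0,"spin":0},{"grip":-1,"tx":0,"ty":-2,"tz":0,"spin":0},{"grip":-1,"tx":0,"ty":-2,"tz":0,"spin":0},{"grip":-1,"tx":0,"ty":-1.5,"tz":0,"spin":0}]'
python3 -m creep '[{"grip":-1,"tx":0,"ty":-1,"tz":0,"spin":0},{"grip":-1,"tx":0,"ty":-0.5,"tz":0,"spin":0},{"grip":-1,"tx":0,"ty":0,"tz":0,"spin":0},{"grip":-1,"tx":0,"ty":0,"tz":0,"spin":0}]'
```

```text
clock: 8.4
tool_pos: [0.5519, -0.1543, 0.047]
eef_rot: [0.644, 0.765, 0.0, 0.0]
contact_force: [3.8, -0.9, -8.2]
opening: 0.287
finger_force: 40.0
clock: 8.73
tool_pos: [0.5362, -0.157, 0.0464]
eef_rot: [0.644, 0.765, -0.001, -0.002]
contact_force: [-2.9, -1.6, -8.3]
opening: 0.281
finger_force: 40.0
```

```bash
python3 -m creep '[{"grip":-1,"tx":0,"ty":0.15,"tz":0,"spin":0},{"grip":-1,"tx":0,"ty":0,"tz":0.4,"spin":0},{"grip":-1,"tx":0,"ty":0,"tz":0.4,"spin":0},{"grip":-1,"tx":0,"ty":0,"tz":0.4,"spin":0},{"grip":-1,"tx":0,"ty":0,"tz":0.2,"spin":0},{"grip":-1,"tx":0,"ty":0,"tz":0,"spin":0},{"grip":-1,"tx":0,"ty":0,"tz":0,"spin":0}]'
```

```text
clock: 9.32
tool_pos: [0.5405, -0.1563, 0.0333]
eef_rot: [0.644, 0.765, 0.001, 0.001]
contact_force: [-0.6, -1.1, 0.0]
opening: 0.285
finger_force: 40.0
```

```bash
python3 -m creep '[{"grip":0.3,"tx":0,"ty":0,"tz":0,"spin":0},{"grip":0.3,"tx":0,"ty":0,"tz":0,"spin":0},{"grip":0.3,"tx":0,"ty":0,"tz":0,"spin":0},{"grip":0.3,"tx":0,"ty":0,"tz":-2,"spin":0},{"grip":0.3,"tx":0,"ty":0,"tz":-3,"spin":0},{"grip":0.3,"tx":0,"ty":0,"tz":-3,"spin":0},{"grip":0.3,"tx":0,"ty":0,"tz":-3,"spin":0},{"grip":0.3,"tx":0,"ty":0,"tz":-3,"spin":0}]'
python3 -m creep '[{"grip":0.3,"tx":4,"ty":0,"tz":0,"spin":-7},{"grip":0.3,"tx":0,"ty":0,"tz":0,"spin":-7},{"grip":0.3,"tx":0,"ty":0,"tz":0,"spin":-7},{"grip":0.3,"tx":0,"ty":0,"tz":0,"spin":-7},{"grip":0.3,"tx":0,"ty":0,"tz":0,"spin":-7},{"grip":0.3,"tx":0,"ty":0,"tz":0,"spin":-7},{"grip":0.3,"tx":0,"ty":0,"tz":0,"spin":-7},{"grip":0.3,"tx":0,"ty":0,"tz":0,"spin":-7}]'
python3 -m creep '[{"grip":0.3,"tx":0,"ty":0,"tz":0,"spin":-7},{"grip":0.3,"tx":0,"ty":0,"tz":0,"spin":-7},{"grip":0.3,"tx":0,"ty":0,"tz":0,"spin":-7},{"grip":0.3,"tx":0,"ty":0,"tz":0,"spin":-7},{"grip":0.3,"tx":0,"ty":0,"tz":0,"spin":-6},{"grip":0.3,"tx":0,"ty":0,"tz":0,"spin":0}]'
python3 - <<'E'
from h import *
go(.521,-.048,.15,99.8)
for n in("wrist","top"):
  p,d=optics.snapshot(n);cv2.imwrite(f"pics/{n}5.png",p[:,:,::-1])
p=cv2.imread("pics/top5.png");q=cv2.resize(p[130:310,200:440],(800,600));cv2.imwrite("pics/c5.png",q)
print(r.get_state()["q"].round(2))
E
```

```text
clock: 9.98
tool_pos: [0.5397, -0.1561, 0.1744]
eef_rot: [0.644, 0.765, 0.0, 0.0]
contact_force: [-0.2, -0.1, 0.4]
opening: 0.648
finger_force: 0.0
clock: 10.65
tool_pos: [0.5331, -0.1168, 0.173]
eef_rot: [0.206, 0.978, 0.0, 0.0]
contact_force: [-1.2, 0.0, -0.9]
opening: 0.651
finger_force: 0.0
clock: 11.15
tool_pos: [0.5329, -0.117, 0.1729]
eef_rot: [-0.087, 0.996, 0.0, 0.0]
contact_force: [0.3, 0.3, 0.2]
opening: 0.65
finger_force: 0.0
t [-0.01  7.    5.49] spin 0.2 pos [ 0.5329 -0.117   0.1729] yawY 100.0 op 0.65 ff 0.0 F [0.3 0.3 0.2] clk 11.15
[ 0.4   0.66 -0.45  1.84  0.41  0.74  1.47]
```

View pics/wrist5.png

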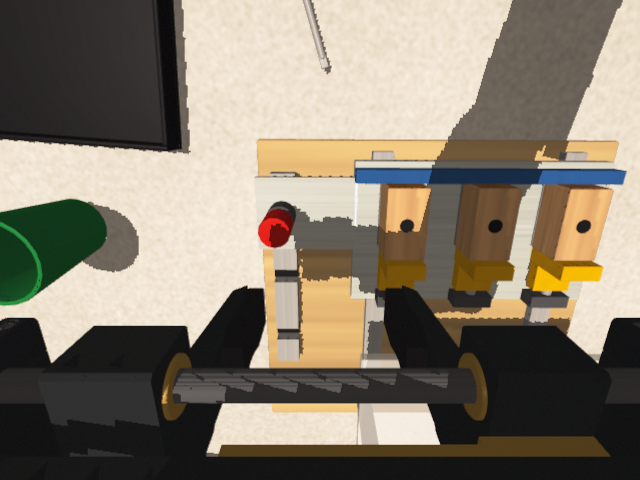

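View pics/c5.png

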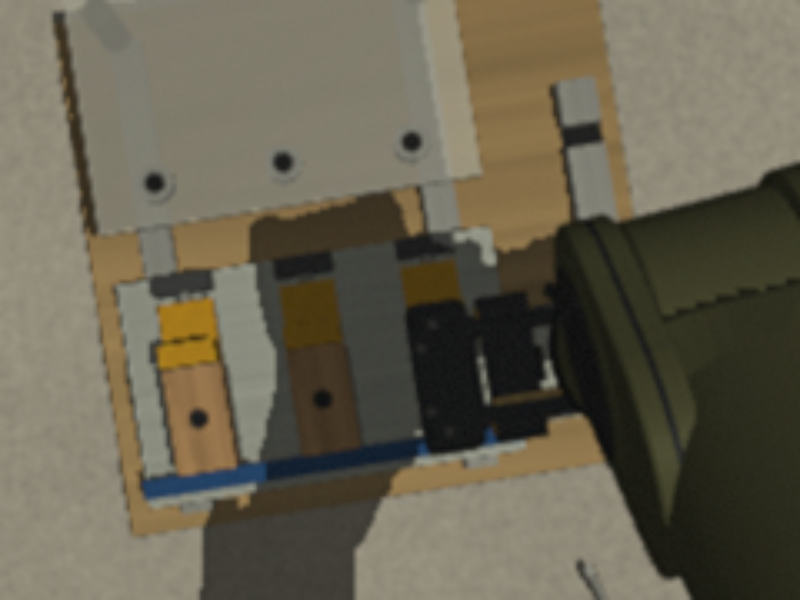

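```bash
cat >> h.py <<'E'
def wpose():
    c=optics.get_calibration("wrist");p,d=optics.snapshot("wrist");return c,p,d
E
python3 - <<'E'
from h import *
c=optics.get_calibration("wrist");p=cv2.imread("pics/wrist5.png")
m=(p.max(2)<60);m[:195]=0;m[260:]=0;m[:,:380]=0;m[:,610:]=0
for b in blobs(m,30):
  u=b.reshape(-1,2).mean(0);w=ray(c,u,.07)[0];print(u.round(),w.round(4))
H=hsv(p[:,:,::-1].copy());h,s,v=[H[...,i].astype(int) for i in range(3)]
b=blobs((h>100)&(h<125)&(s>120)&(np.arange(480)[:,None]<200))[0];print(rect(b,c,.048))
wm=(h>5)&(h<18)&(s>70)&(v>60);wm[:183]=0;wm[262:]=0;wm[:,:370]=0
for b in blobs(wm,500):print(rect(b,c,.07))
E
```

```text
[495. 226.] [0.5101 0.0257 0.07  ]
[583. 226.] [0.4979 0.0998 0.07  ]
[406. 226.] [ 0.5227 -0.0482  0.07  ]
(array([472.1,  18.7]), array([234.7,  12.2]), -80.3)
(array([498.1,  88. ]), array([67. , 57.7]), 9.2)
(array([509.3,  18.1]), array([67. , 49.5]), 9.3)
(array([521.1, -51.6]), array([66.9, 41.4]), 9.4)
```

```bash
python3 -m creep '[{"grip":0.3,"tx":-0.1,"ty":3.5,"tz":0,"spin":0},{"grip":0.3,"tx":0,"ty":3.5,"tz":0,"spin":0},{"grip":0.3,"tx":0,"ty":0,"tz":3,"spin":0},{"grip":0.3,"tx":0,"ty":0,"tz":3,"spin":0},{"grip":0.3,"tx":0,"ty":0,"tz":3,"spin":0},{"grip":0.3,"tx":0,"ty":0,"tz":3,"spin":0},{"grip":0.3,"tx":0,"ty":0,"tz":0,"spin":0},{"grip":0.3,"tx":0,"ty":0,"tz":0,"spin":0}]'
python3 -m creep '[{"grip":0.3,"tx":0,"ty":0,"tz":2,"spin":0},{"grip":0.3,"tx":0,"ty":0,"tz":1.5,"spin":0},{"grip":0.3,"tx":0,"ty":0,"tz":1,"spin":0},{"grip":0.3,"tx":0,"ty":0,"tz":0,"spin":0},{"grip":0.3,"tx":0,"ty":0,"tz":0,"spin":0}]' >/dev/null
python3 -c "
from h import *
go(.522,-.0482,.04,99.7)"
```

```text
clock: 11.92
tool_pos: [0.5209, -0.0477, 0.0522]
eef_rot: [-0.085, 0.996, -0.0, -0.001]
contact_force: [-0.2, -0.1, -0.4]
opening: 0.647
finger_force: 0.0
t [ 0.05 -0.02  0.08] spin 0.1 pos [ 0.5224 -0.0479  0.0088] yawY 99.8 op 0.65 ff 0.0 F [-0.6 -0.6 -0.8] clk 12.33
```

```bash
python3 -m creep '[{"grip":-1,"tx":0,"ty":0,"tz":0,"spin":0},{"grip":-1,"tx":0,"ty":0,"tz":0,"spin":0},{"grip":-1,"tx":0,"ty":0,"tz":0,"spin":0},{"grip":-1,"tx":0,"ty":0,"tz":0,"spin":0}]' 40
python3 -m creep '[{"grip":-1,"tx":0,"ty":0,"tz":-1,"spin":0},{"grip":-1,"tx":0,"ty":0,"tz":-1.5,"spin":0},{"grip":-1,"tx":0,"ty":0,"tz":-2,"spin":0},{"grip":-1,"tx":0,"ty":0,"tz":-2,"spin":0},{"grip":-1,"tx":0,"ty":0,"tz":-2,"spin":0},{"grip":-1,"tx":0,"ty":0,"tz":-2.5,"spin":0},{"grip":-1,"tx":0,"ty":0,"tz":-2.5,"spin":0},{"grip":-1,"tx":0,"ty":0,"tz":-2.5,"spin":0}]'
python3 -c "
from h import *
import math
tx,ty=.4418,-.3875;a=math.radians(5.8);
for k in(-66,0,66):print(k, tx-math.sin(a)*k/1000, ty+math.cos(a)*k/1000)
go(.4418,-.3875,.2,95.8);print(r.get_state()['q'].round(2))"
```

```text
clock: 12.67
tool_pos: [0.5222, -0.0479, 0.0085]
eef_rot: [-0.086, 0.996, 0.0, 0.001]
contact_force: [0.7, 0.5, 4.5]
opening: 0.404
finger_force: 40.0
clock: 13.33
tool_pos: [0.5209, -0.048, 0.1696]
eef_rot: [-0.086, 0.996, 0.0, -0.0]
contact_force: [-0.0, -0.2, -0.6]
opening: 0.402
finger_force: 40.0
-66 0.4484697156140745 -0.45316212678270007
0 0.4418 -0.3875
66 0.43513028438592555 -0.32183787321729995
t [ 13.59 -32.1    0.17] spin 4.0 pos [ 0.5209 -0.048   0.1696] yawY 99.8 op 0.402 ff 40.0 F [-0.  -0.2 -0.6] clk 13.33
[ 0.28  0.64 -0.44  1.9   0.41  0.69  1.33]
```

```bash
python3 -m creep '[{"grip":-1,"tx":1.27,"ty":-3.5,"tz":0,"spin":0},{"grip":-1,"tx":1.27,"ty":-3.5,"tz":0,"spin":0},{"grip":-1,"tx":1.27,"ty":-3.5,"tz":0,"spin":0},{"grip":-1,"tx":1.27,"ty":-3.5,"tz":0,"spin":0},{"grip":-1,"tx":1.27,"ty":-3.5,"tz":0,"spin":0},{"grip":-1,"tx":1.27,"ty":-3.5,"tz":0,"spin":0},{"grip":-1,"tx":1.27,"ty":-3.5,"tz":0,"spin":0},{"grip":-1,"tx":1.27,"ty":-3.5,"tz":0,"spin":0}]'
python3 -m creep '[{"grip":-1,"tx":1.27,"ty":-3.5,"tz":0,"spin":0},{"grip":-1,"tx":1.27,"ty":-3.5,"tz":0,"spin":0},{"grip":-1,"tx":1.27,"ty":-3.5,"tz":0,"spin":0},{"grip":-1,"tx":0,"ty":0,"tz":0,"spin":4},{"grip":-1,"tx":0,"ty":0,"tz":0,"spin":0},{"grip":-1,"tx":0,"ty":0,"tz":0,"spin":0}]'
python3 - <<'E'
from h import *
go(.4485,-.4532,.013,95.8)
c,p,d=wpose();cv2.imwrite("pics/w6.png",p[:,:,::-1])
E
```

```text
clock: 14.0
tool_pos: [0.4681, -0.3428, 0.1686]
eef_rot: [-0.086, 0.996, 0.0, -0.0]
contact_force: [1.7, -1.0, -0.3]
opening: 0.406
finger_force: 40.0
clock: 14.5
tool_pos: [0.4496, -0.4502, 0.1682]
eef_rot: [-0.052, 0.999, 0.001, 0.0]
contact_force: [0.7, -0.2, -0.1]
opening: 0.405
finger_force: 40.0
t [ 0.14 -0.31 18.72] spin 0.1 pos [ 0.4496 -0.4502  0.1682] yawY 95.9 op 0.405 ff 40.0 F [ 0.7 -0.2 -0.1] clk 14.5
```

View pics/w6.png

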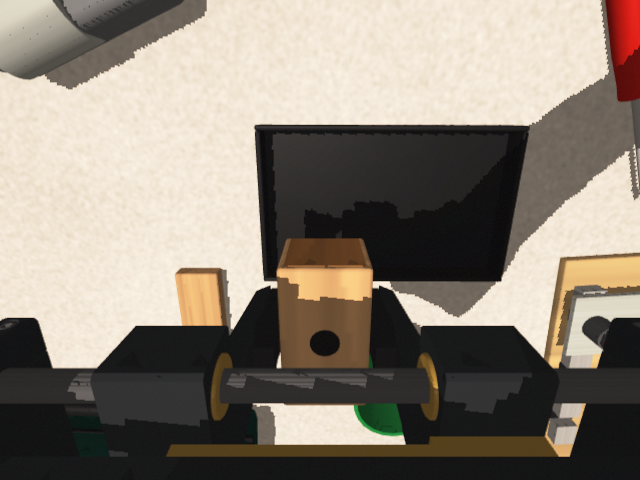

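Run:
```python
from h import *
c=optics.get_calibration("wrist")
w=ray(c,[(256,126),(527,126),(503,280),(265,280)],.032)[:,:2];print(w.round(4).tolist(),w.mean(0).round(4))
print(cv2.minAreaRect((w*1000).astype(np.float32)))
```

```text
[[0.3784, -0.5164], [0.3536, -0.2831], [0.4994, -0.264], [0.5243, -0.5012]] [ 0.4389 -0.3911]
((438.7525634765625, -390.246337890625), (146.9800567626953, 238.52334594726562), 5.996104717254639)
```

```bash
python3 -m creep '[{"grip":-1,"tx":0.2,"ty":-0.4,"tz":2,"spin":0},{"grip":-1,"tx":0,"ty":0,"tz":3,"spin":0},{"grip":-1,"tx":0,"ty":0,"tz":3,"spin":0},{"grip":-1,"tx":0,"ty":0,"tz":3,"spin":0},{"grip":-1,"tx":0,"ty":0,"tz":3,"spin":0},{"grip":-1,"tx":0,"ty":0,"tz":2.5,"spin":0},{"grip":-1,"tx":0,"ty":0,"tz":1.5,"spin":0},{"grip":-1,"tx":0,"ty":0,"tz":0.5,"spin":0}]'
python3 -m creep '[{"grip":-1,"tx":0,"ty":0,"tz":0,"spin":0},{"grip":-1,"tx":0,"ty":0,"tz":0,"spin":0}]'
```

```text
clock: 15.22
tool_pos: [0.4477, -0.4526, -0.0193]
eef_rot: [-0.052, 0.999, 0.002, -0.001]
contact_force: [-0.1, -0.1, 0.2]
opening: 0.405
finger_force: 40.0
clock: 15.38
tool_pos: [0.4493, -0.4553, -0.016]
eef_rot: [-0.051, 0.999, -0.0, 0.001]
contact_force: [-0.1, -0.5, -0.4]
opening: 0.404
finger_force: 40.0
```

```bash
python3 -m creep '[{"grip":-1,"tx":0,"ty":0,"tz":0.3,"spin":0},{"grip":-1,"tx":0,"ty":0,"tz":0,"spin":0},{"grip":0.04,"tx":0,"ty":0,"tz":0,"spin":0},{"grip":0.04,"tx":0,"ty":0,"tz":0,"spin":0},{"grip":0.04,"tx":0,"ty":0,"tz":0,"spin":0},{"grip":0.04,"tx":0,"ty":0,"tz":-1.5,"spin":0},{"grip":0.04,"tx":0,"ty":0,"tz":-3,"spin":0},{"grip":0.3,"tx":0,"ty":0,"tz":-3.5,"spin":0}]'
python3 -m creep '[{"grip":0.3,"tx":0,"ty":0,"tz":-3.5,"spin":0},{"grip":0.3,"tx":0,"ty":0,"tz":-3.5,"spin":0},{"grip":0.3,"tx":-0.84,"ty":3.63,"tz":0,"spin":0},{"grip":0.3,"tx":-0.84,"ty":3.63,"tz":0,"spin":0},{"grip":0.3,"tx":-0.84,"ty":3.63,"tz":0,"spin":0},{"grip":0.3,"tx":-0.84,"ty":3.63,"tz":0,"spin":0},{"grip":0.3,"tx":-0.84,"ty":3.63,"tz":0,"spin":0},{"grip":0.3,"tx":-0.84,"ty":3.63,"tz":0,"spin":0}]'
python3 -m creep '[{"grip":0.3,"tx":-0.84,"ty":3.63,"tz":0,"spin":0},{"grip":0.3,"tx":-0.84,"ty":3.63,"tz":0,"spin":0},{"grip":0.3,"tx":-0.84,"ty":3.63,"tz":0,"spin":0},{"grip":0.3,"tx":-0.84,"ty":3.63,"tz":0,"spin":0},{"grip":0.3,"tx":-0.84,"ty":3.63,"tz":0,"spin":0},{"grip":0.3,"tx":-0.84,"ty":3.63,"tz":0,"spin":0},{"grip":0.3,"tx":-0.84,"ty":3.63,"tz":0,"spin":-3.9},{"grip":0.3,"tx":0,"ty":0,"tz":0,"spin":0}]'
python3 -c "
from h import *
go(.5095,.0257,.04,99.7)"
```

```text
clock: 16.05
tool_pos: [0.447, -0.4542, 0.06]
eef_rot: [-0.051, 0.999, 0.001, -0.001]
contact_force: [-0.3, -1.1, 0.1]
opening: 0.572
finger_force: 0.0
clock: 16.72
tool_pos: [0.4764, -0.2319, 0.1311]
eef_rot: [-0.051, 0.999, -0.0, 0.001]
contact_force: [0.5, -0.1, 0.4]
opening: 0.652
finger_force: 0.0
clock: 17.38
tool_pos: [0.5108, 0.036, 0.1317]
eef_rot: [-0.092, 0.996, 0.004, 0.003]
contact_force: [0.3, 0.6, -0.0]
opening: 0.644
finger_force: 0.0
t [ 0.39 -1.07 12.36] spin 0.9 pos [0.5108 0.036  0.1317] yawY 100.6 op 0.644 ff 0.0 F [ 0.3  0.6 -0. ] clk 17.38
```

```bash
python3 -m creep '[{"grip":0.3,"tx":0,"ty":0,"tz":3,"spin":0},{"grip":0.3,"tx":0,"ty":0,"tz":0,"spin":0},{"grip":0.3,"tx":0,"ty":0,"tz":0,"spin":0}]' >/dev/null
python3 -c "
from h import *
go(.5095,.0257,.04,99.7)"
```

```text
t [-0.2   0.07  9.19] spin 0.0 pos [0.5079 0.0247 0.0999] yawY 99.7 op 0.652 ff 0.0 F [ 0.5 -1.2  0.7] clk 17.63
```

```bash
python3 -m creep '[{"grip":0.3,"tx":-0.2,"ty":0.1,"tz":2,"spin":0},{"grip":0.3,"tx":0,"ty":0,"tz":3,"spin":0},{"grip":0.3,"tx":0,"ty":0,"tz":2.2,"spin":0},{"grip":0.3,"tx":0,"ty":0,"tz":1.5,"spin":0},{"grip":0.3,"tx":0,"ty":0,"tz":0.5,"spin":0},{"grip":0.3,"tx":0,"ty":0,"tz":0,"spin":0},{"grip":0.3,"tx":0,"ty":0,"tz":0,"spin":0}]'
python3 -m creep '[{"grip":-1,"tx":0,"ty":0,"tz":0,"spin":0},{"grip":-1,"tx":0,"ty":0,"tz":0,"spin":0},{"grip":-1,"tx":0,"ty":0,"tz":0,"spin":0},{"grip":-1,"tx":0,"ty":0,"tz":0,"spin":0}]' 40
python3 -m creep '[{"grip":-1,"tx":0,"ty":0,"tz":-1,"spin":0},{"grip":-1,"tx":0,"ty":0,"tz":-1.5,"spin":0},{"grip":-1,"tx":0,"ty":0,"tz":-2,"spin":0},{"grip":-1,"tx":0,"ty":0,"tz":-2,"spin":0},{"grip":-1,"tx":0,"ty":0,"tz":-2,"spin":0},{"grip":-1,"tx":0,"ty":0,"tz":-2.5,"spin":0},{"grip":-1,"tx":0,"ty":0,"tz":-2.5,"spin":0},{"grip":-1,"tx":0,"ty":0,"tz":-2.5,"spin":0}]'
python3 -m creep '[{"grip":-1,"tx":1.26,"ty":-3.6,"tz":0,"spin":0},{"grip":-1,"tx":1.26,"ty":-3.6,"tz":0,"spin":0},{"grip":-1,"tx":1.26,"ty":-3.6,"tz":0,"spin":0},{"grip":-1,"tx":1.26,"ty":-3.6,"tz":0,"spin":0},{"grip":-1,"tx":1.26,"ty":-3.6,"tz":0,"spin":0},{"grip":-1,"tx":1.26,"ty":-3.6,"tz":0,"spin":0},{"grip":-1,"tx":1.26,"ty":-3.6,"tz":0,"spin":0},{"grip":-1,"tx":1.26,"ty":-3.6,"tz":0,"spin":0}]'
python3 -m creep '[{"grip":-1,"tx":1.26,"ty":-3.6,"tz":0,"spin":0},{"grip":-1,"tx":1.26,"ty":-3.6,"tz":0,"spin":0},{"grip":-1,"tx":1.26,"ty":-3.6,"tz":0,"spin":0},{"grip":-1,"tx":0,"ty":0,"tz":0,"spin":3.8},{"grip":-1,"tx":0,"ty":0,"tz":0,"spin":0},{"grip":-1,"tx":0,"ty":0,"tz":0,"spin":0}]'
python3 -c "
from h import *
go(.44,-.389,.013,95.9)"
```

```text
clock: 18.22
tool_pos: [0.5115, 0.0263, 0.0089]
eef_rot: [-0.084, 0.996, 0.0, 0.001]
contact_force: [0.4, -0.7, 0.5]
opening: 0.646
finger_force: 0.0
clock: 18.55
tool_pos: [0.5113, 0.0263, 0.0086]
eef_rot: [-0.085, 0.996, -0.0, 0.001]
contact_force: [0.0, -0.5, 4.5]
opening: 0.404
finger_force: 40.0
clock: 19.22
tool_pos: [0.5099, 0.0265, 0.1697]
eef_rot: [-0.085, 0.996, 0.0, -0.0]
contact_force: [1.1, 0.4, -0.2]
opening: 0.406
finger_force: 40.0
clock: 19.88
tool_pos: [0.4588, -0.276, 0.1686]
eef_rot: [-0.085, 0.996, 0.0, -0.0]
contact_force: [0.6, -0.6, -0.6]
opening: 0.405
finger_force: 40.0
clock: 20.38
tool_pos: [0.4408, -0.3863, 0.1682]
eef_rot: [-0.053, 0.999, 0.001, -0.0]
contact_force: [0.2, -0.1, -1.2]
opening: 0.402
finger_force: 40.0
t [ 0.11 -0.28 18.72] spin 0.1 pos [ 0.4408 -0.3863  0.1682] yawY 96.0 op 0.402 ff 40.0 F [ 0.2 -0.1 -1.2] clk 20.38
```

```bash
python3 -m creep '[{"grip":-1,"tx":0,"ty":-0.3,"tz":2,"spin":0},{"grip":-1,"tx":0,"ty":0,"tz":3,"spin":0},{"grip":-1,"tx":0,"ty":0,"tz":3,"spin":0},{"grip":-1,"tx":0,"ty":0,"tz":3,"spin":0},{"grip":-1,"tx":0,"ty":0,"tz":3,"spin":0},{"grip":-1,"tx":0,"ty":0,"tz":2.5,"spin":0},{"grip":-1,"tx":0,"ty":0,"tz":1.5,"spin":0},{"grip":-1,"tx":0,"ty":0,"tz":0.7,"spin":0}]'
python3 -m creep '[{"grip":-1,"tx":0,"ty":0,"tz":0.1,"spin":0},{"grip":-1,"tx":0,"ty":0,"tz":0,"spin":0},{"grip":0.04,"tx":0,"ty":0,"tz":0,"spin":0},{"grip":0.04,"tx":0,"ty":0,"tz":0,"spin":0},{"grip":0.04,"tx":0,"ty":0,"tz":0,"spin":0},{"grip":0.04,"tx":0,"ty":0,"tz":-1.5,"spin":0},{"grip":0.04,"tx":0,"ty":0,"tz":-3,"spin":0},{"grip":0.3,"tx":0,"ty":0,"tz":-3.5,"spin":0}]'
python3 -m creep '[{"grip":0.3,"tx":0,"ty":0,"tz":-3.5,"spin":0},{"grip":0.3,"tx":0,"ty":0,"tz":-3.5,"spin":0},{"grip":0.3,"tx":-0.83,"ty":3.69,"tz":0,"spin":0},{"grip":0.3,"tx":-0.83,"ty":3.69,"tz":0,"spin":0},{"grip":0.3,"tx":-0.83,"ty":3.69,"tz":0,"spin":0},{"grip":0.3,"tx":-0.83,"ty":3.69,"tz":0,"spin":0},{"grip":0.3,"tx":-0.83,"ty":3.69,"tz":0,"spin":0},{"grip":0.3,"tx":-0.83,"ty":3.69,"tz":0,"spin":0}]'
python3 -m creep '[{"grip":0.3,"tx":-0.83,"ty":3.69,"tz":0,"spin":0},{"grip":0.3,"tx":-0.83,"ty":3.69,"tz":0,"spin":0},{"grip":0.3,"tx":-0.83,"ty":3.69,"tz":0,"spin":0},{"grip":0.3,"tx":-0.83,"ty":3.69,"tz":0,"spin":0},{"grip":0.3,"tx":-0.83,"ty":3.69,"tz":0,"spin":0},{"grip":0.3,"tx":-0.83,"ty":3.69,"tz":0,"spin":0},{"grip":0.3,"tx":-0.83,"ty":3.69,"tz":0,"spin":-3.7},{"grip":0.3,"tx":0,"ty":0,"tz":0,"spin":0}]'
python3 -m creep '[{"grip":0.3,"tx":0,"ty":0,"tz":3,"spin":0},{"grip":0.3,"tx":0,"ty":0,"tz":0,"spin":0},{"grip":0.3,"tx":0,"ty":0,"tz":0,"spin":0}]' >/dev/null
python3 -c "
from h import *
go(.498,.0997,.04,99.7)"
```

```text
clock: 21.05
tool_pos: [0.441, -0.3865, -0.0207]
eef_rot: [-0.054, 0.999, 0.002, -0.001]
contact_force: [-8.0, 8.5, 63.1]
opening: 0.405
finger_force: 40.0
clock: 21.72
tool_pos: [0.4401, -0.3892, 0.0595]
eef_rot: [-0.052, 0.999, 0.001, -0.001]
contact_force: [0.9, -1.3, -0.0]
opening: 0.572
finger_force: 0.0
clock: 22.38
tool_pos: [0.468, -0.1632, 0.1303]
eef_rot: [-0.052, 0.999, -0.0, 0.0]
contact_force: [0.6, 0.4, -0.4]
opening: 0.646
finger_force: 0.0
clock: 23.05
tool_pos: [0.5004, 0.1092, 0.131]
eef_rot: [-0.091, 0.996, 0.004, 0.003]
contact_force: [0.4, 1.0, 1.0]
opening: 0.652
finger_force: 0.0
t [-0.08  0.23  9.14] spin -0.1 pos [0.4979 0.0974 0.0994] yawY 99.6 op 0.647 ff 0.0 F [0.5 0.4 0.3] clk 23.3
```

```bash
python3 -m creep '[{"grip":0.3,"tx":-0.1,"ty":0.2,"tz":2,"spin":0},{"grip":0.3,"tx":0,"ty":0,"tz":3,"spin":0},{"grip":0.3,"tx":0,"ty":0,"tz":2.2,"spin":0},{"grip":0.3,"tx":0,"ty":0,"tz":1.5,"spin":0},{"grip":0.3,"tx":0,"ty":0,"tz":0.5,"spin":0},{"grip":0.3,"tx":0,"ty":0,"tz":0,"spin":0},{"grip":0.3,"tx":0,"ty":0,"tz":0,"spin":0}]'
python3 -m creep '[{"grip":-1,"tx":0,"ty":0,"tz":0,"spin":0},{"grip":-1,"tx":0,"ty":0,"tz":0,"spin":0},{"grip":-1,"tx":0,"ty":0,"tz":0,"spin":0},{"grip":-1,"tx":0,"ty":0,"tz":0,"spin":0}]' 40
python3 -m creep '[{"grip":-1,"tx":0,"ty":0,"tz":-1,"spin":0},{"grip":-1,"tx":0,"ty":0,"tz":-1.5,"spin":0},{"grip":-1,"tx":0,"ty":0,"tz":-2,"spin":0},{"grip":-1,"tx":0,"ty":0,"tz":-2,"spin":0},{"grip":-1,"tx":0,"ty":0,"tz":-2,"spin":0},{"grip":-1,"tx":0,"ty":0,"tz":-2.5,"spin":0},{"grip":-1,"tx":0,"ty":0,"tz":-2.5,"spin":0},{"grip":-1,"tx":0,"ty":0,"tz":-2.5,"spin":0}]'
python3 -m creep '[{"grip":-1,"tx":1.23,"ty":-3.69,"tz":0,"spin":0},{"grip":-1,"tx":1.23,"ty":-3.69,"tz":0,"spin":0},{"grip":-1,"tx":1.23,"ty":-3.69,"tz":0,"spin":0},{"grip":-1,"tx":1.23,"ty":-3.69,"tz":0,"spin":0},{"grip":-1,"tx":1.23,"ty":-3.69,"tz":0,"spin":0},{"grip":-1,"tx":1.23,"ty":-3.69,"tz":0,"spin":0},{"grip":-1,"tx":1.23,"ty":-3.69,"tz":0,"spin":0},{"grip":-1,"tx":1.23,"ty":-3.69,"tz":0,"spin":0}]'
python3 -m creep '[{"grip":-1,"tx":1.23,"ty":-3.69,"tz":0,"spin":0},{"grip":-1,"tx":1.23,"ty":-3.69,"tz":0,"spin":0},{"grip":-1,"tx":1.23,"ty":-3.69,"tz":0,"spin":0},{"grip":-1,"tx":0,"ty":0,"tz":0,"spin":3.8},{"grip":-1,"tx":0,"ty":0,"tz":0,"spin":0},{"grip":-1,"tx":0,"ty":0,"tz":0,"spin":0}]'
python3 -c "
from h import *
go(.4335,-.3235,.013,95.9)"
```

```text
clock: 23.88
tool_pos: [0.5004, 0.1, 0.0088]
eef_rot: [-0.084, 0.997, 0.0, 0.001]
contact_force: [-0.5, 0.5, 0.6]
opening: 0.65
finger_force: 0.0
clock: 24.22
tool_pos: [0.5003, 0.1006, 0.0086]
eef_rot: [-0.084, 0.996, 0.0, 0.001]
contact_force: [-0.2, -0.2, 4.5]
opening: 0.405
finger_force: 40.0
clock: 24.88
tool_pos: [0.499, 0.0999, 0.1697]
eef_rot: [-0.084, 0.996, -0.0, -0.0]
contact_force: [0.6, 0.1, -0.8]
opening: 0.405
finger_force: 40.0
clock: 25.55
tool_pos: [0.4509, -0.2091, 0.1686]
eef_rot: [-0.084, 0.996, -0.0, -0.0]
contact_force: [1.1, -0.4, -1.0]
opening: 0.403
finger_force: 40.0
clock: 26.05
tool_pos: [0.4339, -0.3219, 0.1682]
eef_rot: [-0.052, 0.999, 0.0, -0.0]
contact_force: [-0.1, 0.6, -0.6]
opening: 0.407
finger_force: 40.0
t [ 0.06 -0.16 18.72] spin 0.0 pos [ 0.4339 -0.3219  0.1682] yawY 95.9 op 0.407 ff 40.0 F [-0.1  0.6 -0.6] clk 26.05
```

```bash
python3 -m creep '[{"grip":-1,"tx":0,"ty":-0.2,"tz":2,"spin":0},{"grip":-1,"tx":0,"ty":0,"tz":3,"spin":0},{"grip":-1,"tx":0,"ty":0,"tz":3,"spin":0},{"grip":-1,"tx":0,"ty":0,"tz":3,"spin":0},{"grip":-1,"tx":0,"ty":0,"tz":3,"spin":0},{"grip":-1,"tx":0,"ty":0,"tz":2.5,"spin":0},{"grip":-1,"tx":0,"ty":0,"tz":1.2,"spin":0},{"grip":-1,"tx":0,"ty":0,"tz":0.4,"spin":0}]'
python3 -m creep '[{"grip":-1,"tx":0,"ty":0,"tz":0,"spin":0},{"grip":-1,"tx":0,"ty":0,"tz":0.3,"spin":0},{"grip":-1,"tx":0,"ty":0,"tz":0.3,"spin":0},{"grip":-1,"tx":0,"ty":0,"tz":0,"spin":0}]'
python3 -m creep '[{"grip":0.04,"tx":0,"ty":0,"tz":0,"spin":0},{"grip":0.04,"tx":0,"ty":0,"tz":0,"spin":0},{"grip":0.04,"tx":0,"ty":0,"tz":0,"spin":0},{"grip":0.04,"tx":0,"ty":0,"tz":-1.5,"spin":0},{"grip":0.04,"tx":0,"ty":0,"tz":-3,"spin":0},{"grip":0.3,"tx":0,"ty":0,"tz":-3.5,"spin":0},{"grip":0.3,"tx":0,"ty":0,"tz":-3.5,"spin":0},{"grip":0.3,"tx":0,"ty":0,"tz":-3.5,"spin":0}]'
python3 - <<'E'
from h import *
c=optics.get_calibration("top");p,d=optics.snapshot("top");cv2.imwrite("pics/top7.png",p[:,:,::-1])
H=hsv(p);h,s,v=[H[...,i].astype(int) for i in range(3)]
m=(h>5)&(h<22)&(s>70)&(v>60);m[:100]=0;m[330:]=0;m[:,:90]=0;m[:,215:]=0
for b in blobs(m,100):print(rect(b,c,.036))
E
```

```text
clock: 26.72
tool_pos: [0.4343, -0.3212, -0.0149]
eef_rot: [-0.054, 0.999, 0.002, -0.001]
contact_force: [0.5, -0.1, -0.3]
opening: 0.403
finger_force: 40.0
clock: 27.05
tool_pos: [0.435, -0.3245, -0.0186]
eef_rot: [-0.051, 0.999, -0.0, 0.001]
contact_force: [-0.3, 0.0, -0.1]
opening: 0.402
finger_force: 40.0
clock: 27.72
tool_pos: [0.4339, -0.3243, 0.1325]
eef_rot: [-0.051, 0.999, 0.0, -0.0]
contact_force: [-0.0, -1.3, -0.3]
opening: 0.65
finger_force: 0.0
(array([493.6, 308.7]), array([64.3, 43.2]), -17.4)
(array([604.9, 338.9]), array([64.2, 45.6]), 1.2)
(array([409.3, 332.2]), array([65.7, 37.1]), 22.3)
```

View pics/top7.png

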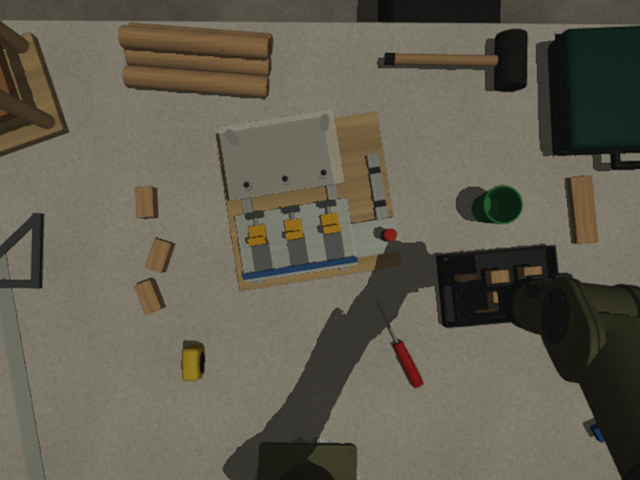

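```bash
python3 -m creep '[{"grip":0.3,"tx":-0.74,"ty":3.68,"tz":0,"spin":0},{"grip":0.3,"tx":-0.74,"ty":3.68,"tz":0,"spin":0},{"grip":0.3,"tx":-0.74,"ty":3.68,"tz":0,"spin":0},{"grip":0.3,"tx":-0.74,"ty":3.68,"tz":0,"spin":0},{"grip":0.3,"tx":-0.74,"ty":3.68,"tz":0,"spin":0},{"grip":0.3,"tx":-0.74,"ty":3.68,"tz":0,"spin":0},{"grip":0.3,"tx":-0.74,"ty":3.68,"tz":0,"spin":0},{"grip":0.3,"tx":-0.74,"ty":3.68,"tz":0,"spin":0}]' >/dev/null
python3 -m creep '[{"grip":0.3,"tx":-0.74,"ty":3.68,"tz":0,"spin":0},{"grip":0.3,"tx":-0.74,"ty":3.68,"tz":0,"spin":0},{"grip":0.3,"tx":-0.74,"ty":3.68,"tz":0,"spin":0},{"grip":0.3,"tx":-0.74,"ty":3.68,"tz":0,"spin":0},{"grip":0.3,"tx":-0.74,"ty":3.68,"tz":0,"spin":0},{"grip":0.3,"tx":-0.74,"ty":3.68,"tz":0,"spin":0},{"grip":0.3,"tx":-0.74,"ty":3.68,"tz":0,"spin":0},{"grip":0.3,"tx":-0.74,"ty":3.68,"tz":0,"spin":0}]' 
python3 -m creep '[{"grip":0.3,"tx":-0.74,"ty":3.68,"tz":0,"spin":0},{"grip":0.3,"tx":0,"ty":0,"tz":0,"spin":6},{"grip":0.3,"tx":0,"ty":0,"tz":0,"spin":6},{"grip":0.3,"tx":0,"ty":0,"tz":0,"spin":6},{"grip":0.3,"tx":0,"ty":0,"tz":0,"spin":6},{"grip":0.3,"tx":0,"ty":0,"tz":0,"spin":0},{"grip":0.3,"tx":0,"ty":0,"tz":0,"spin":0}]'
cat >> h.py <<'E'
def blanks(p,c,d):
    E=np.array(c["extrinsics"]);o=-E[:3,:3].T@E[:3,3]
    H=hsv(p);h,s,v=[H[...,i].astype(int) for i in range(3)]
    m=(h>4)&(h<24)&(s>60)&(v>50)&(d>0)
    vv,uu=np.mgrid[:480,:640]
    q=np.stack([(uu-c["cx"])/c["fx"]*d,(vv-c["cy"])/c["fy"]*d,d],-1);w=(q-E[:3,3])@E[:3,:3]
    m&=(w[...,2]>.029)&(w[...,2]<.043)   # top faces only
    for b in blobs(m,300):print("blank",rect(b,c,.036),b.reshape(-1,2).mean(0).round())
E
python3 - <<'E'
from h import *
c,p,d=wpose();cv2.imwrite("pics/w8.png",p[:,:,::-1]);blanks(p,c,d)
go(.4946,.3121,.006,71.9);print(r.get_state()["q"].round(2))
E
```

```text
clock: 29.1
tool_pos: [0.4922, 0.2751, 0.1309]
eef_rot: [-0.051, 0.999, -0.0, 0.0]
contact_force: [1.1, 0.4, -0.4]
opening: 0.647
finger_force: 0.0
clock: 29.68
tool_pos: [0.4959, 0.3106, 0.1308]
eef_rot: [0.156, 0.988, -0.0, 0.0]
contact_force: [0.2, 0.5, -0.9]
opening: 0.651
finger_force: 0.0
blank (array([408.3, 333.4]), array([64. , 35.8]), 22.2) [317. 108.]
blank (array([492.7, 314.1]), array([64. , 35.7]), -17.5) [327. 221.]
blank (array([602.2, 330.1]), array([68.1, 16.8]), -5.9) [381. 323.]
blank (array([308.9, 237. ]), array([34.8,  6.6]), 87.7) [136.   8.]
t [ 0.18  0.11 15.68] spin 0.1 pos [0.496  0.3105 0.1308] yawY 72.0 op 0.646 ff 0.0 F [-0.6 -0.6 -0.5] clk 29.73
[-0.55  0.74 -0.15  1.76  0.17  0.66  0.46]
```

View pics/w8.png

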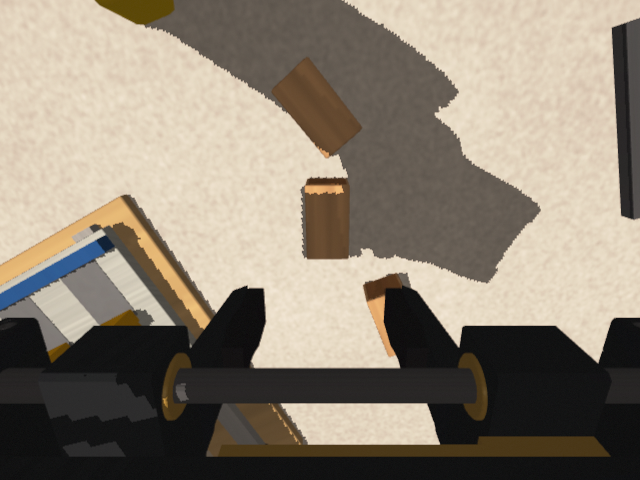

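```bash
python3 -m creep '[{"grip":0.3,"tx":0.4,"ty":0.25,"tz":2,"spin":-0.5},{"grip":0.3,"tx":0,"ty":0,"tz":3,"spin":0},{"grip":0.3,"tx":0,"ty":0,"tz":3,"spin":0},{"grip":0.3,"tx":0,"ty":0,"tz":3,"spin":0},{"grip":0.3,"tx":0,"ty":0,"tz":2.5,"spin":0},{"grip":0.3,"tx":0,"ty":0,"tz":1,"spin":0},{"grip":0.3,"tx":0,"ty":0,"tz":0.4,"spin":0},{"grip":0.3,"tx":0,"ty":0,"tz":0,"spin":0}]'
python3 -m creep '[{"grip":0.3,"tx":0,"ty":0,"tz":0.2,"spin":0},{"grip":0.3,"tx":0,"ty":0,"tz":0.2,"spin":0},{"grip":0.3,"tx":0,"ty":0,"tz":0,"spin":0},{"grip":-1,"tx":0,"ty":0,"tz":0,"spin":0},{"grip":-1,"tx":0,"ty":0,"tz":0,"spin":0},{"grip":-1,"tx":0,"ty":0,"tz":0,"spin":0},{"grip":-1,"tx":0,"ty":0,"tz":0,"spin":0}]' 40
python3 -c "
from h import *
go(.4927,.3141,.006,72.5)"
```

```text
clock: 30.4
tool_pos: [0.493, 0.3142, -0.0184]
eef_rot: [0.153, 0.988, -0.0, -0.0]
contact_force: [0.1, -0.1, 1.3]
opening: 0.648
finger_force: 0.0
clock: 30.98
tool_pos: [0.4932, 0.3143, -0.0219]
eef_rot: [0.154, 0.988, 0.0, 0.0]
contact_force: [0.2, -0.2, 2.4]
opening: 0.405
finger_force: 40.0
t [ 0.04 -0.04  0.41] spin -0.2 pos [ 0.4932  0.3143 -0.0219] yawY 72.3 op 0.405 ff 40.0 F [ 0.2 -0.2  2.4] clk 30.98
```

```bash
python3 -m creep '[{"grip":-1,"tx":0,"ty":0,"tz":-1,"spin":0},{"grip":-1,"tx":0,"ty":0,"tz":-2,"spin":0},{"grip":-1,"tx":0,"ty":0,"tz":-3,"spin":0},{"grip":-1,"tx":0,"ty":0,"tz":-3,"spin":0},{"grip":-1,"tx":0,"ty":0,"tz":-3,"spin":-6},{"grip":-1,"tx":0,"ty":0,"tz":-3,"spin":-7},{"grip":-1,"tx":0,"ty":0,"tz":-2,"spin":-7},{"grip":-1,"tx":0,"ty":0,"tz":0,"spin":-7.4}]'
python3 -m creep '[{"grip":-1,"tx":0,"ty":0,"tz":0,"spin":0},{"grip":-1,"tx":0,"ty":0,"tz":0,"spin":0}]'
python3 -c "
from h import *
go(.4847,.0976,.072,99.7)"
```

```text
clock: 31.65
tool_pos: [0.4954, 0.3159, 0.1532]
eef_rot: [-0.086, 0.996, 0.002, 0.004]
contact_force: [0.5, -0.1, -0.7]
opening: 0.402
finger_force: 40.0
clock: 31.82
tool_pos: [0.4928, 0.3137, 0.1481]
eef_rot: [-0.081, 0.997, -0.0, -0.0]
contact_force: [-0.9, -0.6, -1.2]
opening: 0.403
finger_force: 40.0
t [  4.28 -21.2   10.81] spin -0.4 pos [0.4928 0.3137 0.1481] yawY 99.3 op 0.403 ff 40.0 F [-0.9 -0.6 -1.2] clk 31.82
```

```bash
python3 -m creep '[{"grip":-1,"tx":0.6,"ty":-3,"tz":0,"spin":-0.4},{"grip":-1,"tx":0.6,"ty":-3,"tz":0,"spin":0},{"grip":-1,"tx":0.6,"ty":-3,"tz":0,"spin":0},{"grip":-1,"tx":0.6,"ty":-3,"tz":0,"spin":0},{"grip":-1,"tx":0.6,"ty":-3,"tz":0,"spin":0},{"grip":-1,"tx":0.6,"ty":-3,"tz":0,"spin":0},{"grip":-1,"tx":0.6,"ty":-3,"tz":0,"spin":0},{"grip":-1,"tx":0,"ty":0,"tz":2,"spin":0}]'
python3 -m creep '[{"grip":-1,"tx":0,"ty":0,"tz":2,"spin":0},{"grip":-1,"tx":0,"ty":0,"tz":2,"spin":0},{"grip":-1,"tx":0,"ty":0,"tz":0,"spin":0},{"grip":-1,"tx":0,"ty":0,"tz":0,"spin":0}]'
python3 - <<'E'
from h import *
go(.4847,.0976,.066,99.7)
c,p,d=wpose();cv2.imwrite("pics/w9.png",p[:,:,::-1])
E
```

```text
clock: 32.48
tool_pos: [0.4881, 0.0916, 0.1288]
eef_rot: [-0.079, 0.997, -0.003, 0.0]
contact_force: [-0.1, -1.4, -0.8]
opening: 0.406
finger_force: 40.0
clock: 32.82
tool_pos: [0.4863, 0.0998, 0.0869]
eef_rot: [-0.085, 0.996, -0.001, -0.002]
contact_force: [0.5, 0.4, -0.6]
opening: 0.405
finger_force: 40.0
t [ 0.17 -0.19  5.29] spin 0.1 pos [0.4863 0.0998 0.0869] yawY 99.8 op 0.405 ff 40.0 F [ 0.5  0.4 -0.6] clk 32.82
```

View pics/w9.png

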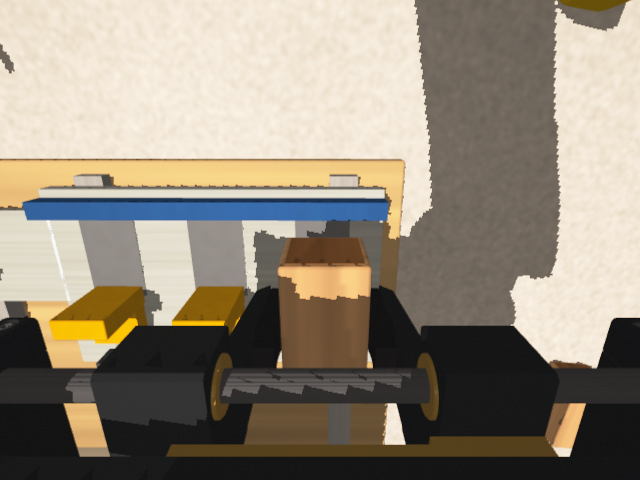

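```bash
python3 -m creep '[{"grip":-1,"tx":0.2,"ty":-0.1,"tz":1,"spin":0},{"grip":-1,"tx":0,"ty":0,"tz":1.5,"spin":0},{"grip":-1,"tx":0,"ty":0,"tz":1.5,"spin":0},{"grip":-1,"tx":0,"ty":0,"tz":1,"spin":0},{"grip":-1,"tx":0,"ty":0,"tz":0.3,"spin":0},{"grip":-1,"tx":0,"ty":0,"tz":0,"spin":0},{"grip":-1,"tx":0,"ty":0,"tz":0,"spin":0}]'
python3 -m creep '[{"grip":-1,"tx":-0.4,"ty":0,"tz":0,"spin":0},{"grip":-1,"tx":-0.4,"ty":0,"tz":0,"spin":0},{"grip":-1,"tx":-0.5,"ty":0,"tz":0,"spin":0},{"grip":-1,"tx":-0.5,"ty":0,"tz":0,"spin":0},{"grip":-1,"tx":0,"ty":0,"tz":0,"spin":0},{"grip":-1,"tx":0,"ty":0,"tz":0,"spin":0},{"grip":-1,"tx":0,"ty":0,"tz":0,"spin":0}]'
python3 -c "
from h import *
go(.5024,.1007,.044,99.7)"
```

```text
clock: 33.45
tool_pos: [0.4848, 0.0988, 0.036]
eef_rot: [-0.086, 0.996, -0.0, -0.0]
contact_force: [-3.7, -0.9, 2.9]
opening: 0.403
finger_force: 40.0
clock: 34.03
tool_pos: [0.5003, 0.1013, 0.0357]
eef_rot: [-0.086, 0.996, -0.001, -0.003]
contact_force: [-8.7, -0.8, 7.2]
opening: 0.409
finger_force: 40.0
t [-0.21 -0.1   2.37] spin 0.2 pos [0.5003 0.1013 0.0357] yawY 99.9 op 0.409 ff 40.0 F [-8.7 -0.8  7.2] clk 34.03
```

```bash
cat >> h.py <<'E'
def held():
    """top face of the held block from wrist depth, in tool frame mm: fit plane z=ax+by+c"""
    c,p,d=wpose();E=np.array(c["extrinsics"]);H=hsv(p);h,s,v=[H[...,i].astype(int) for i in range(3)]
    vv,uu=np.mgrid[:480,:640]
    q=np.stack([(uu-c["cx"])/c["fx"]*d,(vv-c["cy"])/c["fy"]*d,d],-1);w=(q-E[:3,3])@E[:3,:3]
    st=r.get_state();R=Ro.from_quat(st["eef_rot"]).as_matrix();t=(w-st["tool_pos"])@R*1000
    m=(h>4)&(h<24)&(s>50)&(v>30)&(d>0)&(abs(t[...,0])<55)&(abs(t[...,1])<17)&(t[...,2]<-30)&(t[...,2]>-95)
    P=t[m];zt=np.median(P[:,2]);k=abs(P[:,2]-zt)<8;Q=P[k]
    a=np.linalg.lstsq(np.c_[Q[:,:2],np.ones(len(Q))],Q[:,2],rcond=None)[0]
    print("held n",len(P),len(Q),"top z",a[2].round(1),"slopes deg",np.degrees(np.arctan(a[:2])).round(1),"x",np.percentile(Q[:,0],[2,98]).round(1),"allx,z",np.percentile(P,[2,98],axis=0).round(1)[:,[0,2]].tolist())
E
python3 -c "
from h import *
held()"
```

```text
held n 11446 6336 top z -65.5 slopes deg [32.9  0. ] x [ 2.8 26.8] allx,z [[-45.8, -68.9], [36.2, -41.5]]
```

```bash
python3 - <<'E'
s=open("h.py").read();i=s.index("    P=t[m];zt")
s=s[:i]+'''    P=t[m]
    for x in range(-50,50,5):
        k=(P[:,0]>=x)&(P[:,0]<x+5)
        if k.sum()>20:print(x,k.sum(),np.percentile(P[k,2],[5,50,95]).round(1))
'''
open("h.py","w").write(s)
E
python3 -c "
from h import *
held()"
```

```text
-50 268 [-46.8 -46.1 -45.2]
-10 136 [-69.4 -68.6 -67.8]
-5 1471 [-69.3 -67.5 -65.3]
0 1423 [-66.  -64.1 -62. ]
5 1372 [-62.8 -60.8 -58.8]
10 1343 [-59.4 -57.4 -55.5]
15 1284 [-56.1 -54.2 -52.2]
20 1251 [-52.8 -50.8 -49. ]
25 1205 [-49.4 -47.5 -45.5]
30 1174 [-46.2 -44.2 -42.3]
35 523 [-43.1 -41.6 -40.2]
```

```bash
python3 -m creep '[{"grip":-1,"tx":0.3,"ty":0,"tz":-0.5,"spin":0},{"grip":-1,"tx":0.3,"ty":0,"tz":-1,"spin":0},{"grip":-1,"tx":0,"ty":0,"tz":-2,"spin":0},{"grip":-1,"tx":0,"ty":0,"tz":-2,"spin":0},{"grip":-1,"tx":0,"ty":0,"tz":-2,"spin":0},{"grip":-1,"tx":0,"ty":0,"tz":-2,"spin":0},{"grip":-1,"tx":0,"ty":0,"tz":0,"spin":0},{"grip":-1,"tx":0,"ty":0,"tz":0,"spin":0}]'
python3 - <<'E'
from h import *
held()
c,p,d=wpose();cv2.imwrite("pics/w10.png",p[:,:,::-1])
E=np.array(c["extrinsics"]);vv,uu=np.mgrid[:480,:640]
q=np.stack([(uu-c["cx"])/c["fx"]*d,(vv-c["cy"])/c["fy"]*d,d],-1);w=(q-E[:3,3])@E[:3,:3]*1000
a=np.radians(9.7);u=np.array([np.cos(a),np.sin(a)]);v=np.array([-u[1],u[0]])
J=(w[...,:2]-[510,25.9]);jx=J@u;jy=J@v
H=hsv(p);m=(H[...,0]>20)&(H[...,0]<34)&(H[...,1]>120)&(d>0)
for n,y0 in((0,75),(1,0),(2,-75)):
  k=m&(abs(jy-y0)<25)&(w[...,2]>60)
  for lo in (60,70,76,80):
    kk=k&(w[...,2]>lo)&(w[...,2]<lo+8)
    if kk.sum()>30:print("jaw",n,lo,kk.sum(),"x",np.percentile(jx[kk],[1,50,99]).round(1),"y",np.percentile(jy[kk],[2,98]).round(1),"z",np.percentile(w[...,2][kk],[2,98]).round(1))
E
```

```text
clock: 34.8
tool_pos: [0.4993, 0.1013, 0.1315]
eef_rot: [-0.086, 0.996, 0.001, 0.002]
contact_force: [-0.5, 0.1, -0.6]
opening: 0.405
finger_force: 40.0
-10 417 [-70.5 -69.6 -68.4]
-5 1471 [-69.6 -67.7 -65.6]
0 1394 [-66.3 -64.3 -62.4]
5 1361 [-63.  -61.1 -59. ]
10 1323 [-59.9 -57.9 -55.9]
15 1268 [-56.6 -54.6 -52.7]
20 1241 [-53.2 -51.3 -49.3]
25 1203 [-49.9 -48.  -46.2]
30 1172 [-46.7 -44.8 -42.8]
35 247 [-43.9 -42.7 -41.5]
jaw 1 76 806 x [21.9 28.4 35.7] y [-15.9  15.9] z [80.4 82.7]
jaw 1 80 798 x [21.9 28.4 35.7] y [-15.9  15.9] z [80.5 82.7]
jaw 2 76 757 x [22.1 28.2 35.1] y [-90.8 -59. ] z [80.2 82.7]
jaw 2 80 752 x [22.1 28.2 35.1] y [-90.8 -59. ] z [80.3 82.7]
```

```bash
python3 -m creep '[{"grip":-1,"tx":-0.4,"ty":2.95,"tz":-1,"spin":0},{"grip":-1,"tx":-0.4,"ty":2.95,"tz":0,"spin":0},{"grip":-1,"tx":-0.4,"ty":2.95,"tz":0,"spin":0},{"grip":-1,"tx":-0.4,"ty":2.95,"tz":0,"spin":0},{"grip":-1,"tx":-0.4,"ty":2.95,"tz":0,"spin":0},{"grip":-1,"tx":-0.4,"ty":2.95,"tz":0,"spin":0},{"grip":-1,"tx":-0.4,"ty":2.95,"tz":2,"spin":0},{"grip":-1,"tx":0,"ty":0,"tz":3,"spin":0}]'
python3 -m creep '[{"grip":-1,"tx":0,"ty":0,"tz":3,"spin":0},{"grip":-1,"tx":0,"ty":0,"tz":3,"spin":0},{"grip":-1,"tx":0,"ty":0,"tz":2.2,"spin":0},{"grip":-1,"tx":0,"ty":0,"tz":1,"spin":0},{"grip":-1,"tx":0,"ty":0,"tz":0,"spin":0},{"grip":-1,"tx":0,"ty":0,"tz":0,"spin":0}]'
python3 -m creep '[{"grip":-1,"tx":0,"ty":0,"tz":0.3,"spin":0},{"grip":-1,"tx":0,"ty":0,"tz":0.3,"spin":0},{"grip":-1,"tx":0,"ty":0,"tz":0,"spin":0}]'
```

```text
clock: 35.57
tool_pos: [0.4896, 0.3199, 0.0909]
eef_rot: [-0.09, 0.996, 0.006, 0.003]
contact_force: [0.8, 0.6, -1.2]
opening: 0.401
finger_force: 40.0
clock: 36.07
tool_pos: [0.4894, 0.3091, -0.0025]
eef_rot: [-0.086, 0.996, -0.0, -0.0]
contact_force: [0.4, 0.2, -0.4]
opening: 0.405
finger_force: 40.0
clock: 36.32
tool_pos: [0.4902, 0.3094, -0.0075]
eef_rot: [-0.086, 0.996, 0.0, 0.001]
contact_force: [0.9, -0.3, -0.7]
opening: 0.403
finger_force: 40.0
```

```bash
python3 -m creep '[{"grip":-1,"tx":0,"ty":0,"tz":0.25,"spin":0},{"grip":-1,"tx":0,"ty":0,"tz":0.25,"spin":0},{"grip":-1,"tx":0,"ty":0,"tz":0,"spin":0}]'
python3 -m creep '[{"grip":-1,"tx":0,"ty":0,"tz":0.25,"spin":0},{"grip":-1,"tx":0,"ty":0,"tz":0.2,"spin":0},{"grip":-1,"tx":0,"ty":0,"tz":0,"spin":0}]'
python3 -c "
from h import *
held()"
```

```text
clock: 36.57
tool_pos: [0.4906, 0.3096, -0.0119]
eef_rot: [-0.086, 0.996, 0.0, 0.001]
contact_force: [0.3, -0.7, 7.9]
opening: 0.406
finger_force: 40.0
clock: 36.82
tool_pos: [0.4932, 0.3101, -0.0146]
eef_rot: [-0.086, 0.996, 0.001, 0.003]
contact_force: [1.9, -0.6, 19.4]
opening: 0.408
finger_force: 40.0
-20 353 [-75.5 -74.7 -73.9]
-10 308 [-69.  -67.9 -66.9]
-5 1350 [-68.4 -66.7 -65. ]
0 1318 [-65.7 -64.  -62.3]
5 1325 [-63.2 -61.4 -59.6]
10 1261 [-60.5 -58.8 -57.2]
15 1244 [-58.  -56.3 -54.6]
20 1244 [-55.3 -53.6 -51.9]
25 1207 [-52.7 -51.  -49.3]
30 1195 [-50.1 -48.4 -46.6]
35 523 [-47.7 -46.4 -45. ]
```

```bash
python3 -m creep '[{"grip":-1,"tx":0,"ty":0,"tz":-0.3,"spin":0},{"grip":0.3,"tx":0,"ty":0,"tz":0,"spin":0},{"grip":0.3,"tx":0,"ty":0,"tz":0,"spin":0},{"grip":0.3,"tx":0,"ty":0,"tz":0,"spin":0},{"grip":0.3,"tx":0,"ty":0,"tz":-2,"spin":0},{"grip":0.3,"tx":0,"ty":0,"tz":-3,"spin":0},{"grip":0.3,"tx":0,"ty":0,"tz":-4,"spin":0},{"grip":0.3,"tx":0,"ty":0,"tz":-4,"spin":0}]'
python3 -m creep '[{"grip":0.3,"tx":0,"ty":0,"tz":-2,"spin":0},{"grip":0.3,"tx":0,"ty":0,"tz":0,"spin":0},{"grip":0.3,"tx":0,"ty":0,"tz":0,"spin":0}]'
python3 - <<'E'
from h import *
c,p,d=wpose();cv2.imwrite("pics/w11.png",p[:,:,::-1]);blanks(p,c,d)
go(.49,.31,.005,99.7)
E
```

```text
clock: 37.53
tool_pos: [0.4884, 0.3085, 0.1155]
eef_rot: [-0.086, 0.996, -0.001, -0.002]
contact_force: [0.8, -0.3, 0.8]
opening: 0.652
finger_force: 0.0
clock: 37.78
tool_pos: [0.49, 0.3093, 0.1359]
eef_rot: [-0.086, 0.996, 0.0, 0.001]
contact_force: [-0.8, -0.3, -1.1]
opening: 0.646
finger_force: 0.0
blank (array([408.6, 382.3]), array([64.1, 37.1]), 26.2) [436. 139.]
blank (array([501.6, 311.2]), array([64.6, 35.7]), 10.0) [324. 237.]
blank (array([599.9, 343.6]), array([64.1, 36. ]), 3.8) [340. 340.]
blank (array([529.4, 113.5]), array([52.9, 30.7]), 49.9) [ 85. 230.]
t [-0.12  0.14 16.16] spin 0.2 pos [0.4892 0.3086 0.1346] yawY 99.9 op 0.648 ff 0.0 F [-1.3  0.1 -0.3] clk 37.83
```

```bash
python3 -m creep '[{"grip":0.3,"tx":-1.2,"ty":0,"tz":2,"spin":0},{"grip":0.3,"tx":0,"ty":0,"tz":3,"spin":0},{"grip":0.3,"tx":0,"ty":0,"tz":3,"spin":0},{"grip":0.3,"tx":0,"ty":0,"tz":3,"spin":0},{"grip":0.3,"tx":0,"ty":0,"tz":2.5,"spin":0},{"grip":0.3,"tx":0,"ty":0,"tz":1.5,"spin":0},{"grip":0.3,"tx":0,"ty":0,"tz":0.5,"spin":0},{"grip":0.3,"tx":0,"ty":0,"tz":0,"spin":0}]'
python3 -m creep '[{"grip":0.3,"tx":0,"ty":0,"tz":0.3,"spin":0},{"grip":0.3,"tx":0,"ty":0,"tz":0.3,"spin":0},{"grip":0.3,"tx":0,"ty":0,"tz":0,"spin":0},{"grip":0.3,"tx":0,"ty":0,"tz":0,"spin":0}]' 
python3 -c "
from h import *
go(.5016,.3112,.005,99.7)"
```

```text
clock: 38.5
tool_pos: [0.4993, 0.3098, -0.0225]
eef_rot: [-0.087, 0.996, -0.002, -0.002]
contact_force: [0.1, 0.3, -0.6]
opening: 0.652
finger_force: 0.0
clock: 38.83
tool_pos: [0.5019, 0.3115, -0.025]
eef_rot: [-0.086, 0.996, 0.0, 0.0]
contact_force: [-0.3, 0.3, 0.5]
opening: 0.651
finger_force: 0.0
t [ 0.03 -0.02  0.2 ] spin 0.2 pos [ 0.5019  0.3115 -0.025 ] yawY 99.9 op 0.651 ff 0.0 F [-0.3  0.3  0.5] clk 38.83
```

```bash
python3 -m creep '[{"grip":-1,"tx":0,"ty":0,"tz":0.1,"spin":0},{"grip":-1,"tx":0,"ty":0,"tz":0,"spin":0},{"grip":-1,"tx":0,"ty":0,"tz":0,"spin":0},{"grip":-1,"tx":0,"ty":0,"tz":0,"spin":0}]' 45
python3 -m creep '[{"grip":-1,"tx":0,"ty":0,"tz":-1,"spin":0},{"grip":-1,"tx":0,"ty":0,"tz":-2,"spin":0},{"grip":-1,"tx":0,"ty":0,"tz":-3,"spin":0},{"grip":-1,"tx":0,"ty":0,"tz":-3,"spin":0},{"grip":-1,"tx":0,"ty":0,"tz":-3,"spin":0},{"grip":-1,"tx":0,"ty":0,"tz":-2,"spin":0},{"grip":-1,"tx":0,"ty":0,"tz":0,"spin":0},{"grip":-1,"tx":0,"ty":0,"tz":0,"spin":0}]'
python3 -c "
from h import *
go(.4777,.0964,.061,99.7)
held()"
```

```text
clock: 39.17
tool_pos: [0.5016, 0.3113, -0.0264]
eef_rot: [-0.086, 0.996, 0.0, 0.0]
contact_force: [-0.0, -0.3, 2.1]
opening: 0.403
finger_force: 45.0
clock: 39.83
tool_pos: [0.5021, 0.3114, 0.1148]
eef_rot: [-0.086, 0.996, 0.001, 0.001]
contact_force: [-0.6, 1.3, -1.0]
opening: 0.408
finger_force: 45.0
t [  6.12 -20.77   8.54] spin 0.2 pos [0.5021 0.3114 0.1148] yawY 99.9 op 0.408 ff 45.0 F [-0.6  1.3 -1. ] clk 39.83
-35 396 [-64.1 -63.4 -62.5]
-15 377 [-64.1 -63.3 -62.5]
-10 898 [-64.2 -63.4 -62.5]
-5 894 [-64.3 -63.4 -62.6]
0 953 [-64.2 -63.4 -62.5]
5 985 [-64.3 -63.4 -62.5]
10 1017 [-64.3 -63.4 -62.5]
15 1058 [-64.2 -63.4 -62.5]
20 1113 [-64.3 -63.3 -62.5]
25 1644 [-64.2 -63.  -38.6]
30 2059 [-61.4 -49.1 -32.6]
```

```bash
python3 -m creep '[{"grip":-1,"tx":0.87,"ty":-2.97,"tz":0,"spin":0},{"grip":-1,"tx":0.87,"ty":-2.97,"tz":0,"spin":0},{"grip":-1,"tx":0.87,"ty":-2.97,"tz":0,"spin":0},{"grip":-1,"tx":0.87,"ty":-2.97,"tz":0,"spin":0},{"grip":-1,"tx":0.87,"ty":-2.97,"tz":0,"spin":0},{"grip":-1,"tx":0.87,"ty":-2.97,"tz":0,"spin":0},{"grip":-1,"tx":0.87,"ty":-2.97,"tz":0,"spin":0.2},{"grip":-1,"tx":0,"ty":0,"tz":0,"spin":0}]'
python3 -m creep '[{"grip":-1,"tx":0,"ty":0,"tz":0,"spin":0},{"grip":-1,"tx":0,"ty":0,"tz":0,"spin":0}]'
python3 -c "
from h import *
go(.4777,.0964,.061,99.7)"
```

```text
clock: 40.55
tool_pos: [0.474, 0.087, 0.1115]
eef_rot: [-0.08, 0.997, -0.004, -0.004]
contact_force: [-0.6, -1.4, -0.7]
opening: 0.403
finger_force: 45.0
clock: 40.72
tool_pos: [0.4767, 0.0964, 0.1125]
eef_rot: [-0.085, 0.996, 0.0, -0.001]
contact_force: [0.4, 0.9, 0.2]
opening: 0.404
finger_force: 45.0
t [-0.11 -0.03  8.35] spin 0.0 pos [0.4767 0.0964 0.1125] yawY 99.7 op 0.404 ff 45.0 F [0.4 0.9 0.2] clk 40.72
```

```bash
python3 -m creep '[{"grip":-1,"tx":0,"ty":0,"tz":2,"spin":0},{"grip":-1,"tx":0,"ty":0,"tz":2.5,"spin":0},{"grip":-1,"tx":0,"ty":0,"tz":2.3,"spin":0},{"grip":-1,"tx":0,"ty":0,"tz":1,"spin":0},{"grip":-1,"tx":0,"ty":0,"tz":0.5,"spin":0},{"grip":-1,"tx":0,"ty":0,"tz":0,"spin":0},{"grip":-1,"tx":0,"ty":0,"tz":0,"spin":0}]'
python3 -m creep '[{"grip":-1,"tx":-0.5,"ty":0,"tz":0,"spin":0},{"grip":-1,"tx":-0.5,"ty":0,"tz":0,"spin":0},{"grip":-1,"tx":-0.5,"ty":0,"tz":0,"spin":0},{"grip":-1,"tx":-0.5,"ty":0,"tz":0,"spin":0},{"grip":-1,"tx":-0.4,"ty":0,"tz":0,"spin":0},{"grip":-1,"tx":0,"ty":0,"tz":0,"spin":0},{"grip":-1,"tx":0,"ty":0,"tz":0,"spin":0}]'
python3 -c "
from h import *
go(.5014,.1005,.0386,99.7)
held()"
```

```text
clock: 41.3
tool_pos: [0.4773, 0.097, 0.0303]
eef_rot: [-0.085, 0.996, 0.0, 0.0]
contact_force: [0.1, 0.5, -0.2]
opening: 0.404
finger_force: 45.0
clock: 41.88
tool_pos: [0.4978, 0.0996, 0.0307]
eef_rot: [-0.085, 0.996, -0.0, -0.003]
contact_force: [-8.6, 0.5, 4.9]
opening: 0.402
finger_force: 45.0
t [-0.38  0.03  2.41] spin 0.0 pos [0.4978 0.0996 0.0307] yawY 99.7 op 0.402 ff 45.0 F [-8.6  0.5  4.9] clk 41.88
-50 171 [-51.7 -51.  -50.2]
-45 178 [-52.1 -51.3 -50.6]
-35 347 [-62.8 -62.1 -61.3]
-30 52 [-63.3 -62.7 -62.2]
-15 258 [-62.8 -61.9 -61.2]
-10 888 [-62.9 -62.1 -61.2]
-5 898 [-62.9 -62.  -61.2]
0 960 [-62.9 -62.1 -61.2]
5 986 [-62.9 -62.  -61.1]
10 1012 [-62.9 -62.  -61.2]
15 1055 [-62.9 -62.  -61.1]
20 1081 [-62.9 -62.  -61.1]
25 1174 [-62.9 -61.9 -60.9]
30 2625 [-61.5 -50.1 -32.3]
```

```bash
python3 -m creep '[{"grip":-1,"tx":-0.4,"ty":0,"tz":0,"spin":0},{"grip":-1,"tx":0,"ty":0,"tz":0,"spin":0},{"grip":-1,"tx":0,"ty":0,"tz":0.5,"spin":0},{"grip":-1,"tx":0,"ty":0,"tz":0.5,"spin":0},{"grip":-1,"tx":0,"ty":0,"tz":0.5,"spin":0},{"grip":-1,"tx":0,"ty":0,"tz":0.5,"spin":0},{"grip":-1,"tx":0,"ty":0,"tz":0,"spin":0},{"grip":-1,"tx":0,"ty":0,"tz":0,"spin":0}]'
python3 -c "
from h import *
go(.4985,.1,.0396,99.7)
held()"
```

```text
clock: 42.6
tool_pos: [0.5004, 0.0989, 0.0099]
eef_rot: [-0.084, 0.996, -0.001, -0.004]
contact_force: [-7.7, -1.5, -1.8]
opening: 0.401
finger_force: 45.0
t [0.16 0.14 0.23] spin -0.0 pos [0.5004 0.0989 0.0099] yawY 99.7 op 0.401 ff 45.0 F [-7.7 -1.5 -1.8] clk 42.6
-45 120 [-72.4 -71.8 -71.1]
-40 782 [-72.8 -72.  -71.2]
-35 2340 [-72.3 -67.  -61.6]
-30 52 [-63.3 -62.6 -62.1]
-15 249 [-62.7 -61.9 -61.1]
-10 873 [-62.9 -62.1 -61.2]
-5 907 [-62.9 -62.  -61.2]
0 954 [-62.9 -62.1 -61.2]
5 982 [-62.9 -62.  -61.1]
10 1024 [-62.9 -62.  -61.1]
15 1046 [-62.9 -62.  -61.1]
20 1108 [-62.9 -62.  -61. ]
25 1147 [-62.9 -62.  -61. ]
30 2657 [-61.7 -50.1 -32.2]
```

```bash
python3 -m creep '[{"grip":-1,"tx":0,"ty":0,"tz":0.2,"spin":0},{"grip":-1,"tx":0,"ty":0,"tz":0,"spin":0},{"grip":-1,"tx":0.2,"ty":0,"tz":0,"spin":0},{"grip":-1,"tx":0,"ty":0,"tz":0,"spin":0}]'
python3 -m creep '[{"grip":0.25,"tx":0,"ty":0,"tz":0,"spin":0},{"grip":0.25,"tx":0,"ty":0,"tz":0,"spin":0},{"grip":0.25,"tx":0,"ty":0,"tz":0,"spin":0},{"grip":0.25,"tx":0,"ty":0,"tz":-1.5,"spin":0},{"grip":0.25,"tx":0,"ty":0,"tz":-3,"spin":0},{"grip":0.25,"tx":0,"ty":0,"tz":-3.5,"spin":0},{"grip":0.25,"tx":0,"ty":0,"tz":-3.5,"spin":0},{"grip":0.25,"tx":0,"ty":0,"tz":0,"spin":0}]'
python3 -m creep '[{"grip":0.25,"tx":0,"ty":0,"tz":0,"spin":0},{"grip":0.25,"tx":0,"ty":0,"tz":0,"spin":0}]' >/dev/null
cat >> h.py <<'E'
def nests():
    """wood above the bed in nest frame (nest1 = (510,25.9), yaw 9.7): top faces near z 70"""
    c,p,d=wpose();E=np.array(c["extrinsics"]);vv,uu=np.mgrid[:480,:640]
    q=np.stack([(uu-c["cx"])/c["fx"]*d,(vv-c["cy"])/c["fy"]*d,d],-1);w=(q-E[:3,3])@E[:3,:3]*1000
    a=np.radians(9.7);u=np.array([np.cos(a),np.sin(a)]);v=np.array([-u[1],u[0]])
    J=(w[...,:2]-[510,25.9]);jx=J@u;jy=J@v;H=hsv(p)
    m=(H[...,0]>4)&(H[...,0]<20)&(H[...,1]>50)&(d>0)&(abs(jx)<60)&(abs(jy)<115)&(w[...,2]>45)
    for n,y0 in((0,75),(1,0),(2,-75)):
        k=m&(abs(jy-y0)<30)&(w[...,2]>60)
        if k.sum()<50: continue
        Q=np.c_[jx[k],jy[k]-y0,w[...,2][k]];f=np.linalg.lstsq(np.c_[Q[:,:2],np.ones(len(Q))],Q[:,2],rcond=None)[0]
        print("nest",n,"n",k.sum(),"x",np.percentile(Q[:,0],[1,99]).round(1),"y",np.percentile(Q[:,1],[1,99]).round(1),"z",np.percentile(Q[:,2],[2,98]).round(1),"slope",np.degrees(f[:2]).round(1),cv2.minAreaRect(Q[:,:2].astype(np.float32)))
E
python3 -c "
from h import *
nests();go(.5,.1,.2,99.7)"
```

```text
clock: 42.98
tool_pos: [0.4986, 0.0986, 0.0082]
eef_rot: [-0.084, 0.996, -0.001, -0.004]
contact_force: [-8.1, -1.1, 0.7]
opening: 0.406
finger_force: 45.0
clock: 43.65
tool_pos: [0.5075, 0.1017, 0.1292]
eef_rot: [-0.084, 0.996, 0.001, 0.006]
contact_force: [0.6, -0.1, 0.1]
opening: 0.626
finger_force: 0.0
nest 0 n 7765 x [-32.7  30.8] y [-24.2  28.6] z [ 68.5 247.2] slope [-89.8  51.9] ((6.174293518066406, -0.5688362121582031), (56.24703598022461, 80.97393798828125), 82.73133087158203)
t [ 0.26  0.05 -4.53] spin -0.0 pos [0.5026 0.1    0.1227] yawY 99.7 op 0.622 ff 0.0 F [-0.8 -0.5 -0.4] clk 43.87
```

```bash
sed -i 's/&(w\[...,2\]>60)/\&(w[...,2]>60)\&(w[...,2]<78)/' h.py
python3 -m creep '[{"grip":0.3,"tx":-1.96,"ty":3.2,"tz":0,"spin":0},{"grip":0.3,"tx":-1.96,"ty":3.2,"tz":0,"spin":0},{"grip":0.3,"tx":-1.96,"ty":3.2,"tz":0,"spin":0},{"grip":0.3,"tx":-1.96,"ty":3.2,"tz":0,"spin":0},{"grip":0.3,"tx":-1.96,"ty":3.2,"tz":0,"spin":0},{"grip":0.3,"tx":-1.96,"ty":3.2,"tz":0,"spin":0},{"grip":0.3,"tx":-1.96,"ty":3.2,"tz":0,"spin":5.9},{"grip":0.3,"tx":0,"ty":0,"tz":0,"spin":0}]'
python3 -m creep '[{"grip":0.3,"tx":0,"ty":0,"tz":0,"spin":0},{"grip":0.3,"tx":0,"ty":0,"tz":0,"spin":0}]'
python3 - <<'E'
from h import *
c,p,d=wpose();blanks(p,c,d)
go(.6,.3436,.005,93.8)
E
```

```text
clock: 44.53
tool_pos: [0.5995, 0.3546, 0.1215]
eef_rot: [-0.035, 0.999, 0.004, 0.0]
contact_force: [-1.3, 1.1, 0.6]
opening: 0.651
finger_force: 0.0
clock: 44.7
tool_pos: [0.5994, 0.3428, 0.1213]
eef_rot: [-0.034, 0.999, -0.002, -0.001]
contact_force: [0.5, 0.1, -0.3]
opening: 0.651
finger_force: 0.0
blank (array([603.8, 344.2]), array([65. , 35.8]), 3.9) [326. 234.]
blank (array([523.7, 118.5]), array([85.4,  9.1]), 11.4) [ 19. 107.]
t [-0.06  0.22 14.88] spin -0.0 pos [0.5998 0.3418 0.1218] yawY 93.8 op 0.644 ff 0.0 F [-0.7 -0.8  0.4] clk 44.75
```

```bash
python3 -m creep '[{"grip":0.3,"tx":-0.4,"ty":0.2,"tz":2,"spin":0},{"grip":0.3,"tx":0,"ty":0,"tz":3,"spin":0},{"grip":0.3,"tx":0,"ty":0,"tz":3,"spin":0},{"grip":0.3,"tx":0,"ty":0,"tz":3,"spin":0},{"grip":0.3,"tx":0,"ty":0,"tz":2,"spin":0},{"grip":0.3,"tx":0,"ty":0,"tz":1,"spin":0},{"grip":0.3,"tx":0,"ty":0,"tz":0.3,"spin":0},{"grip":0.3,"tx":0,"ty":0,"tz":0,"spin":0}]'
python3 -m creep '[{"grip":0.3,"tx":0,"ty":0,"tz":0.3,"spin":0},{"grip":0.3,"tx":0,"ty":0,"tz":0.3,"spin":0},{"grip":0.3,"tx":0,"ty":0,"tz":0,"spin":0},{"grip":0.3,"tx":0,"ty":0,"tz":0,"spin":0}]' 
python3 -c "
from h import *
go(.6037,.344,.005,93.8)"
```

```text
clock: 45.42
tool_pos: [0.6043, 0.3453, -0.0199]
eef_rot: [-0.033, 0.999, -0.0, -0.0]
contact_force: [0.7, -0.1, 0.6]
opening: 0.651
finger_force: 0.0
clock: 45.75
tool_pos: [0.6046, 0.3467, -0.0249]
eef_rot: [-0.033, 0.999, 0.0, 0.0]
contact_force: [-0.5, -0.0, 0.3]
opening: 0.653
finger_force: 0.0
t [ 0.11 -0.26  0.21] spin -0.0 pos [ 0.6046  0.3467 -0.0249] yawY 93.8 op 0.653 ff 0.0 F [-0.5 -0.   0.3] clk 45.75
```

```bash
python3 -m creep '[{"grip":0.3,"tx":0.1,"ty":-0.25,"tz":0.15,"spin":0},{"grip":0.3,"tx":0,"ty":0,"tz":0,"spin":0},{"grip":-1,"tx":0,"ty":0,"tz":0,"spin":0},{"grip":-1,"tx":0,"ty":0,"tz":0,"spin":0},{"grip":-1,"tx":0,"ty":0,"tz":0,"spin":0},{"grip":-1,"tx":0,"ty":0,"tz":0,"spin":0}]' 45
python3 -m creep '[{"grip":-1,"tx":0,"ty":0,"tz":-1,"spin":0},{"grip":-1,"tx":0,"ty":0,"tz":-2,"spin":0},{"grip":-1,"tx":0,"ty":0,"tz":-3,"spin":0},{"grip":-1,"tx":0,"ty":0,"tz":-3,"spin":0},{"grip":-1,"tx":0,"ty":0,"tz":-3,"spin":-2},{"grip":-1,"tx":0,"ty":0,"tz":-3,"spin":-3.9},{"grip":-1,"tx":0,"ty":0,"tz":0,"spin":0},{"grip":-1,"tx":0,"ty":0,"tz":0,"spin":0}]'
python3 -c "
from h import *
go(.4903,.0225,.061,99.7)
held()"
```

```text
clock: 46.25
tool_pos: [0.6034, 0.3441, -0.0271]
eef_rot: [-0.033, 0.999, 0.0, 0.0]
contact_force: [0.3, -0.1, -0.1]
opening: 0.404
finger_force: 45.0
clock: 46.92
tool_pos: [0.6047, 0.3448, 0.1258]
eef_rot: [-0.084, 0.996, 0.001, 0.002]
contact_force: [-0.6, -0.0, -0.5]
opening: 0.407
finger_force: 45.0
t [ 16.72 -29.88   9.54] spin -0.0 pos [0.6047 0.3448 0.1258] yawY 99.7 op 0.407 ff 45.0 F [-0.6 -0.  -0.5] clk 46.92
-35 541 [-65.4 -64.8 -64. ]
-30 25 [-65.8 -65.5 -65.3]
-15 334 [-65.5 -64.7 -63.8]
-10 904 [-65.6 -64.8 -63.9]
-5 917 [-65.6 -64.8 -63.9]
0 965 [-65.7 -64.7 -63.9]
5 992 [-65.6 -64.7 -63.9]
10 1030 [-65.6 -64.8 -63.9]
15 1066 [-65.6 -64.7 -63.8]
20 1112 [-65.7 -64.7 -63.9]
25 3574 [-65.2 -56.9 -34.5]
```

```bash
python3 -m creep '[{"grip":-1,"tx":1.67,"ty":-2.99,"tz":0,"spin":0},{"grip":-1,"tx":1.67,"ty":-2.99,"tz":0,"spin":0},{"grip":-1,"tx":1.67,"ty":-2.99,"tz":0,"spin":0},{"grip":-1,"tx":1.67,"ty":-2.99,"tz":0,"spin":0},{"grip":-1,"tx":1.67,"ty":-2.99,"tz":0,"spin":0},{"grip":-1,"tx":1.67,"ty":-2.99,"tz":0,"spin":0},{"grip":-1,"tx":1.67,"ty":-2.99,"tz":0,"spin":0},{"grip":-1,"tx":1.67,"ty":-2.99,"tz":0,"spin":0}]'
python3 -m creep '[{"grip":-1,"tx":1.67,"ty":-2.99,"tz":0,"spin":0},{"grip":-1,"tx":1.67,"ty":-2.99,"tz":0,"spin":0},{"grip":-1,"tx":0,"ty":0,"tz":0,"spin":0},{"grip":-1,"tx":0,"ty":0,"tz":0,"spin":0},{"grip":-1,"tx":0,"ty":0,"tz":0,"spin":0}]'
python3 -c "
from h import *
go(.4903,.0225,.060,99.7);held()"
```

```text
clock: 47.63
tool_pos: [0.5099, 0.0838, 0.1217]
eef_rot: [-0.084, 0.996, -0.0, -0.002]
contact_force: [0.8, -0.2, -1.1]
opening: 0.404
finger_force: 45.0
clock: 48.05
tool_pos: [0.4889, 0.0217, 0.1222]
eef_rot: [-0.084, 0.996, 0.0, -0.0]
contact_force: [-0.5, 0.8, 0.0]
opening: 0.402
finger_force: 45.0
t [-0.16  0.05  9.42] spin -0.0 pos [0.4889 0.0217 0.1222] yawY 99.7 op 0.402 ff 45.0 F [-0.5  0.8  0. ] clk 48.05
-35 337 [-63.3 -62.5 -61.7]
-30 220 [-63.6 -62.8 -62. ]
-15 58 [-62.6 -62.2 -61.4]
-10 868 [-63.4 -62.6 -61.8]
-5 895 [-63.5 -62.6 -61.8]
0 956 [-63.6 -62.7 -61.8]
5 990 [-63.6 -62.7 -61.8]
10 1007 [-63.5 -62.7 -61.8]
15 1039 [-63.6 -62.7 -61.8]
20 1095 [-63.6 -62.7 -61.8]
25 1173 [-63.6 -62.7 -61.7]
30 2693 [-62.1 -50.3 -32.7]
```

```bash
python3 -m creep '[{"grip":-1,"tx":0,"ty":0,"tz":2,"spin":0},{"grip":-1,"tx":0,"ty":0,"tz":3,"spin":0},{"grip":-1,"tx":0,"ty":0,"tz":2.4,"spin":0},{"grip":-1,"tx":0,"ty":0,"tz":1.3,"spin":0},{"grip":-1,"tx":0,"ty":0,"tz":0.5,"spin":0},{"grip":-1,"tx":0,"ty":0,"tz":0,"spin":0},{"grip":-1,"tx":0,"ty":0,"tz":0,"spin":0}]'
python3 -m creep '[{"grip":-1,"tx":-0.5,"ty":0,"tz":0,"spin":0},{"grip":-1,"tx":-0.5,"ty":0,"tz":0,"spin":0},{"grip":-1,"tx":-0.5,"ty":0,"tz":0,"spin":0},{"grip":-1,"tx":-0.5,"ty":0,"tz":0,"spin":0},{"grip":-1,"tx":-0.5,"ty":0,"tz":0,"spin":0},{"grip":-1,"tx":-0.3,"ty":0,"tz":0,"spin":0},{"grip":-1,"tx":0,"ty":0,"tz":0,"spin":0},{"grip":-1,"tx":0,"ty":0,"tz":0,"spin":0}]'
python3 -c "
from h import *
go(.5139,.0266,.0393,99.7)
held()"
```

```text
clock: 48.68
tool_pos: [0.4895, 0.0222, 0.031]
eef_rot: [-0.085, 0.996, 0.0, 0.0]
contact_force: [0.1, 0.4, 0.8]
opening: 0.404
finger_force: 45.0
clock: 49.35
tool_pos: [0.5132, 0.0251, 0.0312]
eef_rot: [-0.084, 0.996, -0.001, -0.003]
contact_force: [-8.2, -0.5, 6.5]
opening: 0.405
finger_force: 45.0
t [-0.11  0.14  2.39] spin -0.0 pos [0.5132 0.0251 0.0312] yawY 99.7 op 0.405 ff 45.0 F [-8.2 -0.5  6.5] clk 49.35
-50 179 [-51.5 -50.7 -49.8]
-45 24 [-52.  -51.4 -51.1]
-35 400 [-63.6 -62.8 -62. ]
-30 163 [-63.9 -63.2 -62.4]
-15 144 [-63.3 -62.7 -61.9]
-10 904 [-63.7 -62.9 -62. ]
-5 921 [-63.7 -62.8 -62. ]
0 963 [-63.7 -62.8 -62. ]
5 993 [-63.7 -62.8 -61.9]
10 1025 [-63.7 -62.8 -61.9]
15 1055 [-63.7 -62.8 -61.9]
20 1115 [-63.7 -62.8 -61.9]
25 1275 [-63.6 -62.6 -60.6]
30 2497 [-61.7 -49.5 -32.5]
```

```bash
python3 -m creep '[{"grip":-1,"tx":-0.1,"ty":0,"tz":0.5,"spin":0},{"grip":-1,"tx":0,"ty":0,"tz":0.5,"spin":0},{"grip":-1,"tx":0,"ty":0,"tz":0.5,"spin":0},{"grip":-1,"tx":0,"ty":0,"tz":0.5,"spin":0},{"grip":-1,"tx":0,"ty":0,"tz":0.1,"spin":0},{"grip":-1,"tx":0,"ty":0,"tz":0,"spin":0},{"grip":-1,"tx":0,"ty":0,"tz":0.2,"spin":0},{"grip":-1,"tx":0,"ty":0,"tz":0,"spin":0}]'
python3 -m creep '[{"grip":-1,"tx":0.2,"ty":0,"tz":0,"spin":0},{"grip":-1,"tx":0,"ty":0,"tz":0,"spin":0}]'
```

```text
clock: 50.07
tool_pos: [0.5135, 0.0243, 0.0078]
eef_rot: [-0.084, 0.996, -0.001, -0.004]
contact_force: [-7.4, -2.1, 1.7]
opening: 0.404
finger_force: 45.0
clock: 50.23
tool_pos: [0.5113, 0.0239, 0.0078]
eef_rot: [-0.084, 0.996, -0.001, -0.004]
contact_force: [-8.0, -1.3, 1.2]
opening: 0.403
finger_force: 45.0
```

```bash
python3 -m creep '[{"grip":0.25,"tx":0,"ty":0,"tz":0,"spin":0},{"grip":0.25,"tx":0,"ty":0,"tz":0,"spin":0},{"grip":0.25,"tx":0,"ty":0,"tz":0,"spin":0},{"grip":0.25,"tx":0,"ty":0,"tz":-1.5,"spin":0},{"grip":0.25,"tx":0,"ty":0,"tz":-3,"spin":0},{"grip":0.25,"tx":0,"ty":0,"tz":-4,"spin":0},{"grip":0.25,"tx":0,"ty":0,"tz":-4,"spin":0},{"grip":0.25,"tx":0,"ty":0,"tz":0,"spin":0}]'
python3 -m creep '[{"grip":0.25,"tx":0,"ty":0,"tz":0,"spin":0},{"grip":0.25,"tx":0,"ty":0,"tz":0,"spin":0}]' >/dev/null
python3 - <<'E'
from h import *
nests();go(.4086,.3823,.15,116.2)
c=optics.get_calibration("top");p,d=optics.snapshot("top")
H=hsv(p);h,s,v=[H[...,i].astype(int) for i in range(3)]
m=(h>5)&(h<22)&(s>70)&(v>60);m[:100]=0;m[330:]=0;m[:,:90]=0;m[:,215:]=0
for b in blobs(m,100):print(rect(b,c,.036))
E
```

```text
clock: 50.9
tool_pos: [0.521, 0.0268, 0.1395]
eef_rot: [-0.084, 0.996, 0.001, 0.007]
contact_force: [0.9, 0.7, -0.4]
opening: 0.624
finger_force: 0.0
nest 0 n 4476 x [-32.8  31.2] y [-19.6  15.8] z [62.  71.7] slope [0.8 2.4] ((4.444713592529297, -1.7667102813720703), (75.13980102539062, 36.49275207519531), 0.4678780436515808)
nest 1 n 4220 x [-32.8  31.1] y [-19.8  15.4] z [66.9 72. ] slope [ 0.9 -0.1] ((-0.3543434143066406, -2.0440406799316406), (65.4376220703125, 37.05414962768555), 0.7364807724952698)
t [ 4.52 36.99  1.42] spin -16.5 pos [0.5153 0.0253 0.1322] yawY 99.7 op 0.626 ff 0.0 F [ 0.4  0.7 -0.5] clk 51.12
(array([411.4, 377.7]), array([65.8, 47.1]), 26.3)
```

```bash
python3 -m creep '[{"grip":0.3,"tx":0.45,"ty":3.7,"tz":0,"spin":0},{"grip":0.3,"tx":0.45,"ty":3.7,"tz":0,"spin":0},{"grip":0.3,"tx":0.45,"ty":3.7,"tz":0,"spin":0},{"grip":0.3,"tx":0.45,"ty":3.7,"tz":0,"spin":0},{"grip":0.3,"tx":0.45,"ty":3.7,"tz":0,"spin":0},{"grip":0.3,"tx":0.45,"ty":3.7,"tz":0,"spin":0},{"grip":0.3,"tx":0.45,"ty":3.7,"tz":0,"spin":0},{"grip":0.3,"tx":0.45,"ty":3.7,"tz":0,"spin":0}]'
python3 -m creep '[{"grip":0.3,"tx":0.45,"ty":3.7,"tz":0,"spin":0},{"grip":0.3,"tx":0.45,"ty":3.7,"tz":0,"spin":0},{"grip":0.3,"tx":0,"ty":0,"tz":0,"spin":-5.5},{"grip":0.3,"tx":0,"ty":0,"tz":0,"spin":-5.5},{"grip":0.3,"tx":0,"ty":0,"tz":0,"spin":-5.5},{"grip":0.3,"tx":0,"ty":0,"tz":0,"spin":0},{"grip":0.3,"tx":0,"ty":0,"tz":0,"spin":0},{"grip":0.3,"tx":0,"ty":0,"tz":0,"spin":0}]'
python3 - <<'E'
from h import *
c,p,d=wpose();blanks(p,c,d)
go(.4086,.3823,.005,116.2);print(r.get_state()["q"].round(2))
E
```

```text
clock: 51.83
tool_pos: [0.4288, 0.3124, 0.1313]
eef_rot: [-0.085, 0.996, -0.001, -0.001]
contact_force: [0.0, -0.1, -0.1]
opening: 0.648
finger_force: 0.0
clock: 52.5
tool_pos: [0.4088, 0.3823, 0.132]
eef_rot: [-0.225, 0.974, -0.0, -0.001]
contact_force: [-0.1, 0.5, 0.0]
opening: 0.651
finger_force: 0.0
blank (array([407.5, 383.2]), array([64.7, 35.8]), 26.0) [326. 224.]
t [2.000e-02 1.000e-02 1.593e+01] spin -0.1 pos [0.4089 0.3824 0.1323] yawY 116.1 op 0.651 ff 0.0 F [-0.7 -0.2  0.2] clk 52.55
[-0.6   0.73 -0.4   1.83  0.43  0.67  0.78]
```

```bash
python3 -m creep '[{"grip":0.3,"tx":0.1,"ty":0.1,"tz":2,"spin":0},{"grip":0.3,"tx":0,"ty":0,"tz":3,"spin":0},{"grip":0.3,"tx":0,"ty":0,"tz":3,"spin":0},{"grip":0.3,"tx":0,"ty":0,"tz":3,"spin":0},{"grip":0.3,"tx":0,"ty":0,"tz":2.5,"spin":0},{"grip":0.3,"tx":0,"ty":0,"tz":1.4,"spin":0},{"grip":0.3,"tx":0,"ty":0,"tz":0.5,"spin":0},{"grip":0.3,"tx":0,"ty":0,"tz":0,"spin":0}]'
python3 -m creep '[{"grip":0.3,"tx":0,"ty":0,"tz":0.3,"spin":0},{"grip":0.3,"tx":0,"ty":0,"tz":0.3,"spin":0},{"grip":0.3,"tx":0,"ty":0,"tz":0,"spin":0},{"grip":0.3,"tx":0,"ty":0,"tz":0,"spin":0}]' 
python3 -c "
from h import *
go(.4078,.383,.005,116.0)"
```

```text
clock: 53.22
tool_pos: [0.4072, 0.3826, -0.0223]
eef_rot: [-0.226, 0.974, -0.001, -0.001]
contact_force: [0.3, 0.7, -0.1]
opening: 0.647
finger_force: 0.0
clock: 53.55
tool_pos: [0.4082, 0.3835, -0.0265]
eef_rot: [-0.226, 0.974, 0.0, 0.001]
contact_force: [0.3, -0.6, -0.1]
opening: 0.648
finger_force: 0.0
t [ 0.05 -0.03  0.05] spin 0.2 pos [ 0.4082  0.3835 -0.0265] yawY 116.2 op 0.648 ff 0.0 F [ 0.3 -0.6 -0.1] clk 53.55
```

```bash
python3 -m creep '[{"grip":-1,"tx":0,"ty":0,"tz":0,"spin":0},{"grip":-1,"tx":0,"ty":0,"tz":0,"spin":0},{"grip":-1,"tx":0,"ty":0,"tz":0,"spin":0},{"grip":-1,"tx":0,"ty":0,"tz":0,"spin":0}]' 45
python3 -m creep '[{"grip":-1,"tx":0,"ty":0,"tz":-1,"spin":0},{"grip":-1,"tx":0,"ty":0,"tz":-2,"spin":0},{"grip":-1,"tx":0,"ty":0,"tz":-3,"spin":0},{"grip":-1,"tx":0,"ty":0,"tz":-3,"spin":0},{"grip":-1,"tx":0,"ty":0,"tz":-3,"spin":5.5},{"grip":-1,"tx":0,"ty":0,"tz":-3,"spin":5.5},{"grip":-1,"tx":0,"ty":0,"tz":0,"spin":5.4},{"grip":-1,"tx":0,"ty":0,"tz":0,"spin":0}]'
python3 -m creep '[{"grip":-1,"tx":0,"ty":0,"tz":0,"spin":0},{"grip":-1,"tx":0,"ty":0,"tz":0,"spin":0}]'
python3 -c "
from h import *
go(.5029,-.0514,.061,99.7)
held()"
```

```text
clock: 53.88
tool_pos: [0.4079, 0.3833, -0.0269]
eef_rot: [-0.227, 0.974, 0.0, 0.0]
contact_force: [-0.1, -0.4, 2.6]
opening: 0.4
finger_force: 45.0
clock: 54.55
tool_pos: [0.4086, 0.3842, 0.1254]
eef_rot: [-0.084, 0.996, 0.001, 0.002]
contact_force: [-0.3, -0.5, -1.1]
opening: 0.404
finger_force: 45.0
clock: 54.72
tool_pos: [0.4072, 0.3824, 0.1222]
eef_rot: [-0.087, 0.996, -0.001, -0.001]
contact_force: [-0.4, -0.3, -1.0]
opening: 0.406
finger_force: 45.0
t [ -1.95 -44.37   9.38] spin 0.2 pos [0.4072 0.3824 0.1222] yawY 99.9 op 0.406 ff 45.0 F [-0.4 -0.3 -1. ] clk 54.72
-35 304 [-63.3 -62.6 -61.9]
-30 95 [-63.6 -63.  -62.5]
-15 187 [-63.3 -62.6 -61.8]
-10 878 [-63.6 -62.8 -62. ]
-5 919 [-63.6 -62.8 -61.9]
0 947 [-63.7 -62.8 -61.9]
5 977 [-63.8 -62.8 -62. ]
10 1023 [-63.7 -62.8 -62. ]
15 1059 [-63.8 -62.9 -61.9]
20 1095 [-63.8 -62.8 -61.9]
25 1157 [-63.7 -62.8 -61.8]
30 2801 [-62.6 -51.1 -32.6]
```

Flat and centred. Traverse: 12 rows of −0.16, −3.7.

```bash
python3 -m creep '[{"grip":-1,"tx":-0.16,"ty":-3.7,"tz":0,"spin":0},{"grip":-1,"tx":-0.16,"ty":-3.7,"tz":0,"spin":0},{"grip":-1,"tx":-0.16,"ty":-3.7,"tz":0,"spin":0},{"grip":-1,"tx":-0.16,"ty":-3.7,"tz":0,"spin":0},{"grip":-1,"tx":-0.16,"ty":-3.7,"tz":0,"spin":0},{"grip":-1,"tx":-0.16,"ty":-3.7,"tz":0,"spin":0},{"grip":-1,"tx":-0.16,"ty":-3.7,"tz":0,"spin":0},{"grip":-1,"tx":-0.16,"ty":-3.7,"tz":0,"spin":0}]'
python3 -m creep '[{"grip":-1,"tx":-0.16,"ty":-3.7,"tz":0,"spin":0},{"grip":-1,"tx":-0.16,"ty":-3.7,"tz":0,"spin":0},{"grip":-1,"tx":-0.16,"ty":-3.7,"tz":0,"spin":0},{"grip":-1,"tx":-0.16,"ty":-3.7,"tz":0,"spin":0},{"grip":-1,"tx":0,"ty":0,"tz":0,"spin":0},{"grip":-1,"tx":0,"ty":0,"tz":0,"spin":0},{"grip":-1,"tx":0,"ty":0,"tz":0,"spin":0}]'
python3 -c "
from h import *
go(.5029,-.0514,.0615,99.7);held()"
```

```text
clock: 55.43
tool_pos: [0.4701, 0.0918, 0.122]
eef_rot: [-0.086, 0.996, -0.0, -0.001]
contact_force: [0.5, -0.7, -0.7]
opening: 0.407
finger_force: 45.0
clock: 56.02
tool_pos: [0.5016, -0.0505, 0.1221]
eef_rot: [-0.086, 0.996, 0.001, -0.001]
contact_force: [-0.4, -0.0, -1.1]
opening: 0.403
finger_force: 45.0
t [-0.12 -0.12  9.26] spin 0.1 pos [ 0.5016 -0.0505  0.1221] yawY 99.8 op 0.403 ff 45.0 F [-0.4 -0.  -1.1] clk 56.02
-35 254 [-63.  -62.2 -61.3]
-30 141 [-63.1 -62.5 -61.9]
-15 137 [-62.8 -62.1 -61.4]
-10 856 [-63.2 -62.3 -61.5]
-5 895 [-63.2 -62.3 -61.5]
0 955 [-63.2 -62.4 -61.5]
5 957 [-63.2 -62.4 -61.5]
10 1013 [-63.3 -62.4 -61.5]
15 1044 [-63.3 -62.4 -61.5]
20 1093 [-63.3 -62.4 -61.4]
25 1126 [-63.4 -62.4 -61.5]
30 2797 [-62.4 -51.1 -32.6]
```

```bash
python3 -m creep '[{"grip":-1,"tx":0,"ty":0,"tz":2,"spin":0},{"grip":-1,"tx":0,"ty":0,"tz":3,"spin":0},{"grip":-1,"tx":0,"ty":0,"tz":2.4,"spin":0},{"grip":-1,"tx":0,"ty":0,"tz":1.3,"spin":0},{"grip":-1,"tx":0,"ty":0,"tz":0.5,"spin":0},{"grip":-1,"tx":0,"ty":0,"tz":0,"spin":0},{"grip":-1,"tx":0,"ty":0,"tz":0,"spin":0}]'
python3 -m creep '[{"grip":-1,"tx":-0.5,"ty":0,"tz":0,"spin":0},{"grip":-1,"tx":-0.5,"ty":0,"tz":0,"spin":0},{"grip":-1,"tx":-0.5,"ty":0,"tz":0,"spin":0},{"grip":-1,"tx":-0.5,"ty":0,"tz":0,"spin":0},{"grip":-1,"tx":-0.5,"ty":0,"tz":0,"spin":0},{"grip":-1,"tx":-0.4,"ty":0,"tz":0,"spin":0},{"grip":-1,"tx":0,"ty":0,"tz":0,"spin":0},{"grip":-1,"tx":0,"ty":0,"tz":0,"spin":0}]'
python3 -c "
from h import *
go(.5265,-.0475,.0396,99.7)
held()"
```

```text
clock: 56.65
tool_pos: [0.5023, -0.0498, 0.0311]
eef_rot: [-0.086, 0.996, 0.0, 0.0]
contact_force: [0.6, -0.7, -0.1]
opening: 0.412
finger_force: 45.0
clock: 57.32
tool_pos: [0.527, -0.047, 0.031]
eef_rot: [-0.085, 0.996, -0.001, -0.004]
contact_force: [-9.1, -0.6, 3.8]
opening: 0.401
finger_force: 45.0
t [ 0.04 -0.04  2.34] spin 0.1 pos [ 0.527 -0.047  0.031] yawY 99.8 op 0.401 ff 45.0 F [-9.1 -0.6  3.8] clk 57.32
-50 131 [-51.5 -50.8 -50.1]
-45 156 [-51.8 -51.  -50.3]
-35 281 [-63.3 -62.5 -61.7]
-30 124 [-63.7 -63.  -62.3]
-15 182 [-63.3 -62.4 -61.7]
-10 899 [-63.4 -62.6 -61.7]
-5 914 [-63.5 -62.5 -61.7]
0 961 [-63.4 -62.5 -61.7]
5 992 [-63.5 -62.5 -61.6]
10 1023 [-63.4 -62.5 -61.7]
15 1061 [-63.4 -62.5 -61.6]
20 1104 [-63.4 -62.4 -61.6]
25 1164 [-63.4 -62.5 -61.5]
30 2765 [-62.3 -51.  -32.6]
```

```bash
python3 -m creep '[{"grip":-1,"tx":0,"ty":0,"tz":0.5,"spin":0},{"grip":-1,"tx":0,"ty":0,"tz":0.5,"spin":0},{"grip":-1,"tx":0,"ty":0,"tz":0.5,"spin":0},{"grip":-1,"tx":0,"ty":0,"tz":0.5,"spin":0},{"grip":-1,"tx":0,"ty":0,"tz":0.1,"spin":0},{"grip":-1,"tx":0,"ty":0,"tz":0,"spin":0},{"grip":-1,"tx":0,"ty":0,"tz":0.2,"spin":0},{"grip":-1,"tx":0,"ty":0,"tz":0,"spin":0}]'
python3 -m creep '[{"grip":-1,"tx":0.2,"ty":0,"tz":0,"spin":0},{"grip":-1,"tx":0,"ty":0,"tz":0,"spin":0}]'
python3 -m creep '[{"grip":0.25,"tx":0,"ty":0,"tz":0,"spin":0},{"grip":0.25,"tx":0,"ty":0,"tz":0,"spin":0},{"grip":0.25,"tx":0,"ty":0,"tz":0,"spin":0},{"grip":0.25,"tx":0,"ty":0,"tz":-1.5,"spin":0},{"grip":0.25,"tx":0,"ty":0,"tz":-3,"spin":0},{"grip":0.25,"tx":0,"ty":0,"tz":-4,"spin":0},{"grip":0.25,"tx":0,"ty":0,"tz":-4,"spin":0},{"grip":0.25,"tx":0,"ty":0,"tz":-4,"spin":0}]'
python3 -m creep '[{"grip":0.25,"tx":0,"ty":0,"tz":-1,"spin":0},{"grip":0.25,"tx":0,"ty":0,"tz":0,"spin":0},{"grip":0.25,"tx":0,"ty":0,"tz":0,"spin":0}]' >/dev/null
python3 - <<'E'
from h import *
nests();go(.5385,-.1565,.1,9.7)
c,p,d=wpose();cv2.imwrite("pics/w12.png",p[:,:,::-1])
E
```

```text
clock: 58.03
tool_pos: [0.5266, -0.0478, 0.0078]
eef_rot: [-0.085, 0.996, -0.001, -0.004]
contact_force: [-7.8, -1.6, 2.5]
opening: 0.402
finger_force: 45.0
clock: 58.2
tool_pos: [0.5243, -0.0482, 0.0078]
eef_rot: [-0.085, 0.996, -0.001, -0.004]
contact_force: [-8.3, -0.7, 1.6]
opening: 0.398
finger_force: 45.0
clock: 58.87
tool_pos: [0.5292, -0.0462, 0.175]
eef_rot: [-0.086, 0.996, 0.0, 0.001]
contact_force: [1.0, -0.5, -0.5]
opening: 0.626
finger_force: 0.0
nest 0 n 3385 x [-32.8  30.9] y [-19.8  15.8] z [61.3 71.8] slope [0.6 4.1] ((5.008636474609375, -1.7787513732910156), (75.9684066772461, 36.93721008300781), 0.33684220910072327)
nest 1 n 3179 x [-32.7  30.8] y [-20.3  15. ] z [62.5 72.2] slope [0.8 2.3] ((4.223781585693359, -2.181621551513672), (74.54232788085938, 37.01255798339844), 0.9948911070823669)
nest 2 n 3061 x [-32.6  31. ] y [-18.1  17.3] z [67.  71.9] slope [ 0.7 -0.1] ((-0.38434600830078125, -0.4203147888183594), (64.91707611083984, 36.051448822021484), 0.16870936751365662)
t [  0.83 -10.99  11.38] spin -89.9 pos [ 0.5282 -0.0468  0.1818] yawY 99.8 op 0.622 ff 0.0 F [ 0.4 -0.7 -1.1] clk 59.17
```

View pics/w12.png

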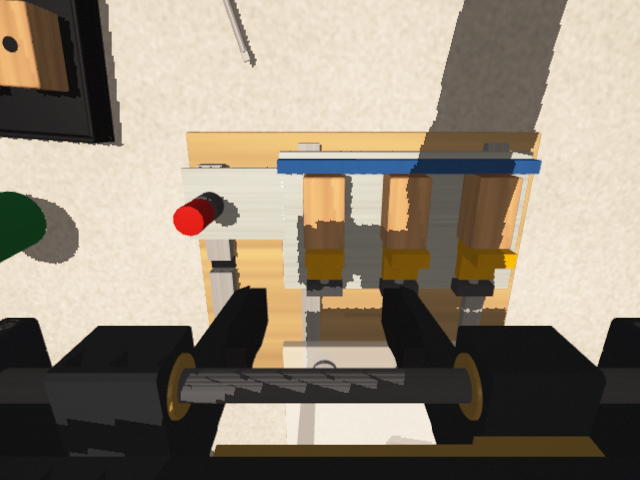

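```bash
python3 -m creep '[{"grip":0.2,"tx":0.18,"ty":-2.74,"tz":0,"spin":0},{"grip":0.2,"tx":0.18,"ty":-2.74,"tz":0,"spin":0},{"grip":0.2,"tx":0.18,"ty":-2.74,"tz":0,"spin":0},{"grip":0.2,"tx":0.18,"ty":-2.74,"tz":0,"spin":0},{"grip":0.2,"tx":0,"ty":0,"tz":0,"spin":7},{"grip":0.2,"tx":0,"ty":0,"tz":0,"spin":7},{"grip":0.2,"tx":0,"ty":0,"tz":0,"spin":7},{"grip":0.2,"tx":0,"ty":0,"tz":0,"spin":7}]'
python3 -m creep '[{"grip":0.2,"tx":0,"ty":0,"tz":0,"spin":7},{"grip":0.2,"tx":0,"ty":0,"tz":0,"spin":7},{"grip":0.2,"tx":0,"ty":0,"tz":0,"spin":7},{"grip":0.2,"tx":0,"ty":0,"tz":0,"spin":7},{"grip":0.2,"tx":0,"ty":0,"tz":0,"spin":7},{"grip":0.2,"tx":0,"ty":0,"tz":0,"spin":7},{"grip":0.2,"tx":0,"ty":0,"tz":0,"spin":7},{"grip":0.2,"tx":0,"ty":0,"tz":0,"spin":7}]'
python3 -m creep '[{"grip":0.2,"tx":0,"ty":0,"tz":0,"spin":6},{"grip":0.2,"tx":0,"ty":0,"tz":0,"spin":0},{"grip":0.2,"tx":0,"ty":0,"tz":0,"spin":0}]'
python3 - <<'E'
from h import *
c,p,d=wpose();H=hsv(p);h,s,v=[H[...,i].astype(int) for i in range(3)]
E=np.array(c["extrinsics"]);m=((h<6)|(h>174))&(s>150)&(d>0);ii=np.argwhere(m);z=d[m]
w=(np.c_[(ii[:,1]-c["cx"])/c["fx"]*z,(ii[:,0]-c["cy"])/c["fy"]*z,z]-E[:3,3])@E[:3,:3]*1000
k=(w[:,2]>60)&(w[:,2]<120);w=w[k];t=w[w[:,2]>np.percentile(w[:,2],95)-3]
print(len(w),len(t),"top disc",(t.min(0)/2+t.max(0)/2).round(1),np.median(t,0).round(1))
go(.540,-.156,.065,9.7)
E
```

```text
clock: 59.88
tool_pos: [0.539, -0.1557, 0.1804]
eef_rot: [0.161, 0.987, 0.0, -0.002]
contact_force: [0.3, 0.1, 0.4]
opening: 0.596
finger_force: 0.0
clock: 60.55
tool_pos: [0.539, -0.1555, 0.1806]
eef_rot: [0.606, 0.796, -0.001, -0.002]
contact_force: [0.5, -0.5, 0.1]
opening: 0.6
finger_force: 0.0
clock: 60.8
tool_pos: [0.5394, -0.1554, 0.1812]
eef_rot: [0.643, 0.766, -0.001, -0.001]
contact_force: [-0.3, -0.0, -0.6]
opening: 0.6
finger_force: 0.0
889 682 top disc [ 540.6 -156.1   91.7] [ 540.6 -155.9   91.6]
t [-0.07  0.07 14.85] spin 0.3 pos [ 0.5395 -0.1555  0.1815] yawY 10.0 op 0.604 ff 0.0 F [-0.3 -0.5 -1. ] clk 60.85
```

```bash
python3 -m creep '[{"grip":0.1,"tx":-0.05,"ty":0.1,"tz":2,"spin":0.3},{"grip":0.1,"tx":0,"ty":0,"tz":3,"spin":0},{"grip":0.1,"tx":0,"ty":0,"tz":3,"spin":0},{"grip":0.1,"tx":0,"ty":0,"tz":3,"spin":0},{"grip":0.1,"tx":0,"ty":0,"tz":2.2,"spin":0},{"grip":0.1,"tx":0,"ty":0,"tz":1.2,"spin":0},{"grip":0.1,"tx":0,"ty":0,"tz":0.5,"spin":0},{"grip":0.1,"tx":0,"ty":0,"tz":0,"spin":0}]'
python3 -m creep '[{"grip":0.1,"tx":0,"ty":0,"tz":0,"spin":0},{"grip":-1,"tx":0,"ty":0,"tz":0,"spin":0},{"grip":-1,"tx":0,"ty":0,"tz":0,"spin":0},{"grip":-1,"tx":0,"ty":0,"tz":0,"spin":0},{"grip":-1,"tx":0,"ty":0,"tz":0,"spin":0},{"grip":-1,"tx":0,"ty":0,"tz":0,"spin":0}]' 40
```

```text
clock: 61.52
tool_pos: [0.5409, -0.1559, 0.0329]
eef_rot: [0.646, 0.763, -0.0, -0.001]
contact_force: [0.8, 0.6, 1.4]
opening: 0.55
finger_force: 0.0
clock: 62.02
tool_pos: [0.5405, -0.1565, 0.0346]
eef_rot: [0.646, 0.763, -0.001, -0.0]
contact_force: [-2.9, -0.8, 5.6]
opening: 0.285
finger_force: 40.0
```

```bash
python3 -m creep '[{"grip":-1,"tx":0,"ty":0,"tz":-0.4,"spin":0},{"grip":-1,"tx":0,"ty":0,"tz":-0.4,"spin":0},{"grip":-1,"tx":0,"ty":0,"tz":-0.4,"spin":0},{"grip":-1,"tx":0,"ty":0,"tz":-0.25,"spin":0},{"grip":-1,"tx":0,"ty":0,"tz":0,"spin":0},{"grip":-1,"tx":0,"ty":0,"tz":0,"spin":0}]'
python3 -m creep '[{"grip":-1,"tx":0,"ty":0.5,"tz":0,"spin":0},{"grip":-1,"tx":0,"ty":1,"tz":0,"spin":0},{"grip":-1,"tx":0,"ty":1.5,"tz":0,"spin":0},{"grip":-1,"tx":0,"ty":2,"tz":0,"spin":0},{"grip":-1,"tx":0,"ty":2,"tz":0,"spin":0},{"grip":-1,"tx":0,"ty":2,"tz":0,"spin":0},{"grip":-1,"tx":0,"ty":2,"tz":0,"spin":0},{"grip":-1,"tx":0,"ty":1.5,"tz":0,"spin":0}]'
python3 -m creep '[{"grip":-1,"tx":0,"ty":1,"tz":0,"spin":0},{"grip":-1,"tx":0,"ty":0.2,"tz":0,"spin":0},{"grip":-1,"tx":0,"ty":0,"tz":0,"spin":0},{"grip":-1,"tx":0,"ty":0,"tz":0,"spin":0}]'
python3 -c "
from h import *
go(.6765,-.133,.065,9.7)"
```

```text
clock: 62.52
tool_pos: [0.5405, -0.1563, 0.048]
eef_rot: [0.646, 0.763, -0.001, -0.001]
contact_force: [-1.7, -2.3, -8.0]
opening: 0.28
finger_force: 40.0
clock: 63.18
tool_pos: [0.6649, -0.135, 0.0473]
eef_rot: [0.646, 0.763, -0.001, -0.001]
contact_force: [-2.8, -2.7, -8.0]
opening: 0.282
finger_force: 40.0
clock: 63.52
tool_pos: [0.6763, -0.133, 0.0479]
eef_rot: [0.646, 0.763, 0.0, -0.0]
contact_force: [0.3, -0.5, -8.0]
opening: 0.285
finger_force: 40.0
t [0.   0.02 1.49] spin -0.2 pos [ 0.6763 -0.133   0.0479] yawY 9.5 op 0.285 ff 40.0 F [ 0.3 -0.5 -8. ] clk 63.52
```

```bash
python3 -m creep '[{"grip":-1,"tx":0,"ty":0,"tz":0.4,"spin":0},{"grip":-1,"tx":0,"ty":0,"tz":0.4,"spin":0},{"grip":-1,"tx":0,"ty":0,"tz":0.4,"spin":0},{"grip":-1,"tx":0,"ty":0,"tz":0.2,"spin":0},{"grip":-1,"tx":0,"ty":0,"tz":0,"spin":0},{"grip":-1,"tx":0,"ty":0,"tz":0,"spin":0}]'
python3 -m creep '[{"grip":0.2,"tx":0,"ty":0,"tz":0,"spin":0},{"grip":0.2,"tx":0,"ty":0,"tz":0,"spin":0},{"grip":0.2,"tx":0,"ty":0,"tz":0,"spin":0},{"grip":0.2,"tx":0,"ty":0,"tz":0,"spin":0},{"grip":0.2,"tx":0,"ty":0,"tz":-2,"spin":0},{"grip":0.2,"tx":0,"ty":0,"tz":-4,"spin":0},{"grip":0.2,"tx":0,"ty":0,"tz":-4,"spin":0},{"grip":0.2,"tx":0,"ty":0,"tz":-4,"spin":0}]'
python3 -m creep '[{"grip":0.2,"tx":0,"ty":0,"tz":-1,"spin":0},{"grip":0.2,"tx":0,"ty":0,"tz":0,"spin":0},{"grip":0.2,"tx":0,"ty":0,"tz":0,"spin":0}]'
python3 - <<'E'
from h import *
c,p,d=wpose();H=hsv(p);h,s,v=[H[...,i].astype(int) for i in range(3)]
E=np.array(c["extrinsics"]);m=((h<6)|(h>174))&(s>150)&(d>0);ii=np.argwhere(m);z=d[m]
w=(np.c_[(ii[:,1]-c["cx"])/c["fx"]*z,(ii[:,0]-c["cy"])/c["fy"]*z,z]-E[:3,3])@E[:3,:3]*1000
k=(w[:,2]>60)&(w[:,2]<120);w=w[k];t=w[w[:,2]>np.percentile(w[:,2],95)-3]
print(len(w),len(t),"top disc",np.median(t,0).round(1))
a,_=optics.snapshot("top");cv2.imwrite("pics/f.png",cv2.resize(np.hstack([a[90:330,200:580],p[::2,::2]]),(800,274))[:,:,::-1])
go(.676,-.133,.2,9.7)
E
```

```text
clock: 64.02
tool_pos: [0.6764, -0.1331, 0.0347]
eef_rot: [0.646, 0.763, 0.0, -0.0]
contact_force: [-2.4, -1.0, -1.5]
opening: 0.285
finger_force: 40.0
clock: 64.68
tool_pos: [0.6767, -0.1333, 0.176]
eef_rot: [0.646, 0.763, 0.0, 0.0]
contact_force: [1.3, 0.2, 0.0]
opening: 0.604
finger_force: 0.0
clock: 64.93
tool_pos: [0.6766, -0.1334, 0.1844]
eef_rot: [0.646, 0.763, 0.0, 0.0]
contact_force: [-0.1, 0.5, -0.3]
opening: 0.601
finger_force: 0.0
873 673 top disc [ 676.8 -132.6   91.6]
t [-0.01  0.1   1.4 ] spin -0.2 pos [ 0.6751 -0.1331  0.182 ] yawY 9.5 op 0.597 ff 0.0 F [ 0.4  0.3 -0.6] clk 65.03
```

View pics/f.png

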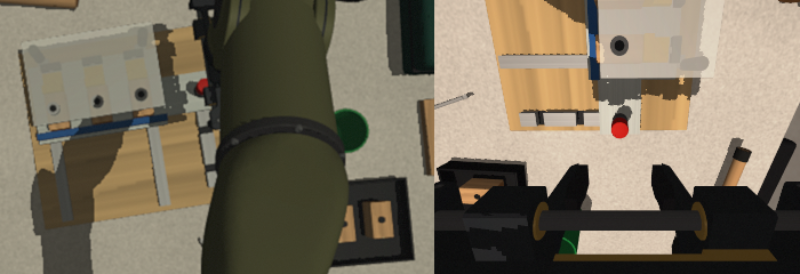

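The knob top is at 91.6 mm, so the pin is home. The carriage is under the plate, the drilled blocks lie in the tray and the cup is standing where it was.

```bash
python3 -c "
from plant import workorder
print(workorder.finish_job())"
```

```text
the job is handed in; nothing more can be done
None
```

The job is done and handed in at about 65 s: all three drilled blocks are in the tray, all three undrilled blocks are clamped flat against the fence, and the carriage is back at the drilling hole with the pin home. One block tilted on its first try and was reseated, one tray placement touched down at a wrist force reading of about 63 N, and no verdict was returned.

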